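# Prick-mark pine rails on the pedal marking jig

### The arm

A 6-joint arm with a two-finger parallel gripper is mounted at the origin on the work surface. World frame = base frame: x ahead of the robot, y to its left, z up, the work surface at z = 0. Lengths are in mm, angles in degrees, forces in N, time in s.
With the tool pointing down it reaches from about 275 to 975 mm from the base axis. Payload 8.4 kg.
Tool frame: the origin (TCP) lies on the centre line of the jaws, within the pads' length; the fingertips stand 11 mm ahead of it and the grasp point (between the pads) lies 8 mm behind it (manip.finger_overhang is the distance from the TCP to the fingertips, in mm); z points along the fingers, y is the line along which they close (so a half turn about z gives the same grasp; the last joint's range is limited). The gripper opens to 92 mm and grips with 3 to 60 N. Pads are 20 mm wide; open, the fingers measure 128 mm over their backs; the gripper's body (75 mm by 189 mm) begins 69 mm behind the grasp point.
Start: joints at [74.805, 20.225, 93.587, -0, 66.188, -0.138], TCP at [162.364, 603.544, 225.583] pointing down, gripper open.
Joint ranges: [-150.9, 150.9], [-52.94, 120.26], [3.33, 152.33], [-74.26, 254.26], [0, 154.13], [-172.89, 172.89]. Speed limits (degrees/s): [127.2, 127.2, 159.86, 180, 180, 180].

### API

Orientations are given as a 3x3 rotation matrix whose columns are the frame's x, y, z axes.
In Python, from cell import manip gives the robot as it stands. The module is installed in compiled form; this text tells all that it offers.
- The arm moves only by the tool play_rows, never from a script. Its argument "increments" is a list of rows, each a list of 2 entries, a list of its own where there are three numbers: the shift along the tool's x, y, z as a fraction of full scale, then the turn about the tool's z as a fraction of full scale. A call has 1 to 20 rows; each row shifts and turns the commanded pose from where the row before left it, along the tool's axes as they then stand; what a row does not reach is not made up. Full scale, the value 1, is 40 mm for a shift and 0.12 rad for a turn. A row lasts 1/12 s, in which the tool goes at most 41.7 mm and 7.16 degrees, less where a joint would pass 70% of its speed; a pose out of reach is approached as far as the arm can. A call with a number of a shift or a turn outside -1 to 1 is refused whole. A call with a gripper value outside its range is refused whole. "claw" is the closure, from -1 (fully open) to 1 (shut), set as the call begins (left out, the last holds). The fingers move at their own pace and stop on an object; "grip_force" is the grip in N (left out, the last holds). Time passes only in rows, so rows that do not move let the fingers close. It gives the time, the measured TCP pose, the force, the opening and the grip force at its end, in the units of the state.
- manip.observe(): the state, without advancing time (a new reading comes with each control period).
- manip.camera(name): name is "scene" or "top" or "wrist"; returns the picture (400x640x3 uint8, blue, green, red); there is no depth.
- manip.camera_model(name): a dict with "mtx" (3x3 intrinsics, pixels), "k1" (the pictures are not rectified: a ray, as slopes to the right and down, at radius r is drawn at 1 + k1 r^2 times it, then the intrinsics apply), "R" (3x3) and "t" (3): a world point X has camera coordinates R X + t; the wrist camera has in their place "T_tool_cam" (4x4, takes a point from camera to tool coordinates, whose origin is the TCP and whose axes are the flange's). Camera axes: x right, y down, z forward; pixel columns grow to the right and rows downward; lengths in mm; the calibration is good to about 2 mm. A picture is of the moment at which its call begins: read the wrist's pose just before it. camera_model takes no time and is no camera call.
- manip.hand_in(): hands the job in; it is judged then, once.
Trained networks look in the newest picture that a camera, given by its name, has taken for a name from the list of things; names that differ only in an ending like _2 or _b are one class to them, and where a whole thing is asked for, a point or a joint stands for the part that bears it (a point fixed in the world has none). Each returns a list of dicts, best first, with "score" (0 to 1); they miss things now and then, are a little off and sometimes report something else, mostly with a low value. They report only what shows in the picture. A call takes as long as a camera call. They do not tell look-alikes from the thing itself.
- manip.spot_in(thing, camera): "extent" ([centre column, centre row, width, height] in pixels, round what is visible of it).
The state is a dict: "t": time; "joint_pos": joint angles; "dq": joint speeds; "joint_torque": joint torques, N m; "tcp_pos": TCP position; "ee_rot": TCP orientation; "contact_force": force on the tool from outside, world axes, zero at the start; "torque": the same for the moment, N m; "opening": opening from 0.0 (shut) to 1.0 (fully open); "grasp_force": force on a finger pad.
Only numpy, scipy, OpenCV 4.12 (cv2) and the standard library are available. Lean on these libraries where they do the work, as an engineer would, in place of code of your own. Each camera call takes 0.05 s, during which the arm holds its last target. There are 200 camera calls.

### The job

Mark the ends of the pine rails in the pedal jig: pull the red transport lock fully out from under the pedal, lay every pine rail flat in a channel of the jig, one to a channel, then press the pedal right down to its stop and hold it there for a good three seconds, so that the yellow bar pushes all of them flush against the back stop. Let the pedal come up, slide the lock fully home under it again, and lay all the rails flat on the floor of the blue tray in one layer, none on top of another. Leave the hammer, the glue bottle and the tin alone.

Things in the scene. Friction and masses are not known exactly. Their poses are not given: they have to be found in the camera images.
- jig: bench-top marking jig, fixed, at another place and yaw each time; 310 mm long, 210 mm wide. Origin on the bench under the centre of its bed; x points away from the robot, from the pedal to the back stop, y to the left across the channels, z up. Bed top 12 mm up. A rail flush with the back stop has its centre at x = +10 mm, z = 27 mm in this frame.
- channel (a point): middle of the bed's middle channel, on its floor: x = 0, y = 0, z = 12 mm in the jig's frame. Three channels run along the jig's x, centre lines at y = -66, 0 and +66 mm, each 42 mm wide between aluminium guides 24 mm wide (the outermost 12 mm) that rise 8 mm above the bed, from x = -54 to 65 mm. A rail fits with its centre at x = -9 to +10 mm.
- back_stop (a point): middle of the top edge of the steel back stop's face, at the far end of the channels: x = 65 mm, z = 36 mm in the jig's frame. The stop is 20 mm thick and 210 mm wide.
- bar_face (a point): middle of the face of the yellow pusher bar (200 mm along y, z = 23 to 39 mm, with prick points) at the near end of the channels: x = -64 mm at rest; the pedal drives it 18 mm towards the stop, to x = -46 mm in the jig's frame, and takes it back. It pushes the rails along their channels.
- pedal (a joint): hinge of the black sprung pedal on the jig's near side, rad: 0 up (rest), 0.32 fully down. Axis along the jig's y at x = -95, z = 30 mm; plate 125 mm long towards the robot, at y = 10 to 90 mm, sloping up 0.32 rad at rest, level when down. On the tread it takes 4 N at first, 15 N at the stop; it springs up by itself. With the lock's tongue under it, it cannot go down.
- pedal_tread (a point): point on the top of the pedal's ribbed rubber tread, on its centre line, 95 mm from the hinge: where to press. It sinks about 30 mm as the pedal goes down; at the stop it is at x = -190, y = 50, z = 38 mm in the jig's frame (x = -183, z = 67 mm at rest).
- lock (a joint): slide of the red transport lock, m: 0 fully home (its tongue is under the pedal), 0.05 fully out at its other end stop. It grows towards the jig's -y, to the right and away from the pedal. It stays where it is left; friction about 2 N.
- lock_grip (a point): centre of the top of the lock's upright red grip, 74 mm above the bench, at x = -170 mm and y = -45 mm (home) to -95 mm (out) in the jig's frame. The grip is 16 mm thick along the jig's x and 34 mm along y; its tongue, as thick and 46 mm high, runs from it towards +y under the pedal.
- tray: open blue tray, fixed, 240 x 150 x 22 mm (x, y, z), walls and floor 5 mm thick, to the robot's right. Origin under its centre on the bench. Room for three rails laid along its y, side by side 66 mm apart along its x.
- rail1: pine rail, a pale bar 110 x 34 x 30 mm (along its own x, y, z), 50 to 100 g. Origin at its centre; its x axis runs along its length. One of two or three loose on the bench to the robot's left at the start (None: absent).
- rail2: pine rail, a pale bar 110 x 34 x 30 mm (along its own x, y, z), 50 to 100 g. Origin at its centre; its x axis runs along its length. One of two or three loose on the bench to the robot's left at the start (None: absent).
- rail3: pine rail, a pale bar 110 x 34 x 30 mm (along its own x, y, z), 50 to 100 g. Origin at its centre; its x axis runs along its length. One of two or three loose on the bench to the robot's left at the start (None: absent).
- rail4: pine rail, a pale bar 110 x 34 x 30 mm (along its own x, y, z), 50 to 100 g. Origin at its centre; its x axis runs along its length. One of two or three loose on the bench to the robot's left at the start (None: absent).
- hammer: wooden-handled hammer 260 mm long lying beside the rails, to the far left; bystander, leave alone. Origin under its middle.
- glue: white glue bottle with orange cap, 56 mm across, 150 mm high; bystander, leave alone. Origin under its centre.
- tin: closed steel tin, 80 mm across, 70 mm high; bystander, leave alone. Origin under its centre.
Mind the look-alikes: they are no part of the job. Leave any green or purple look-alike of the rail4 alone. Leave any purple look-alike of the rail1 alone.

How it is judged (in metres and radians):
On the way, in this order (a step that is already met when the one before it is completed fails the run):
1. the lock is fully out, at its end stop (value of joint lock above 0.046 m and value of joint pedal below 0.03 rad), for 0.2 s.
2. the pedal is held fully down with every rail in a channel, flush with the back stop (value of joint pedal above 0.29 rad and value of joint lock above 0.046 m and z of rail1 in the frame of jig between 0.022 and 0.0305 m and x of rail1 in the frame of jig between 0.006 and 0.014 m and y of rail1 in the frame of jig between -0.075 and 0.075 m and angle between the x axis of each of rail1, rail2, rail3, rail4 and the x axis of jig, either way round below 0.12 rad and z of rail2 in the frame of jig between 0.022 and 0.0305 m and x of rail2 in the frame of jig between 0.006 and 0.014 m and y of rail2 in the frame of jig between -0.075 and 0.075 m and z of rail3 in the frame of jig between 0.022 and 0.0305 m and x of rail3 in the frame of jig between 0.006 and 0.014 m and y of rail3 in the frame of jig between -0.075 and 0.075 m and z of rail4 in the frame of jig between 0.022 and 0.0305 m and x of rail4 in the frame of jig between 0.006 and 0.014 m and y of rail4 in the frame of jig between -0.075 and 0.075 m), for 2 s.
3. the pedal is up again and the lock fully home under it (value of joint lock below 0.004 m and value of joint pedal below 0.03 rad), for 0.2 s.
At the end, for the whole second after the job is handed in: Every rail present lies flat on the tray's floor (centre less than 26 mm above the bench and within the tray's walls), at rest; the lock is within 4 mm of fully home and the pedal is up (under 0.03 rad) (all of step 3 and x of rail1 in the frame of tray between -0.105 and 0.105 m and y of rail1 in the frame of tray between -0.06 and 0.06 m and z of each of rail1, rail2, rail3, rail4 in the frame of tray below 0.026 m and linear speed of each of rail1, rail2, rail3, rail4 below 0.02 m/s and x of rail2 in the frame of tray between -0.105 and 0.105 m and y of rail2 in the frame of tray between -0.06 and 0.06 m and x of rail3 in the frame of tray between -0.105 and 0.105 m and y of rail3 in the frame of tray between -0.06 and 0.06 m and x of rail4 in the frame of tray between -0.105 and 0.105 m and y of rail4 in the frame of tray between -0.06 and 0.06 m); the robot touches nothing.
It fails at once if the hammer, the glue bottle or the tin is disturbed (moved over 30 mm) (distance of any of hammer, glue, tin from where it was at the start of the episode above 0.03 m).
It fails at once if the glue bottle is knocked over (angle between glue's own z axis and vertical above 0.5 rad).
Of rail1, rail2, rail3, rail4 only 2 to 3 are there at a start; the rules pass over those that are not, and their reading is None.
At some moment in a run one of rail1, rail2, rail3, rail4 may be knocked a few centimetres aside while the robot is not near it.
Once in a run the grip may slacken for a moment while it holds something.
It also fails if it takes over 210 s, if anything falls off the work surface, if the arm or the gripper's body presses on something with over 40 N, if the wrist force passes 120 N, or if a joint passes its speed limit or range.

## Working session

There is one attempt and no reset: what is moved stays moved. The work goes in short steps, Python scripts to look and compute and a tool call to move; the robot and the scene stay as the last step left them, time stands still between calls to the robot, and variables do not carry over. Pictures are saved under pics/ and viewed, at most 14 in all, crops included, and the job is handed in when it is done.

Besides the shell and the picture viewer there is one more tool, called after ">>>" as a command line: name --argument value ..., lists and objects as JSON in quotes. play_rows: Moves the arm, as the interface text tells. Its arguments: {"type":"object","properties":{"increments":{"type":"array","items":{"type":"array"}},"claw":{"type":"number"},"grip_force":{"type":"number"}},"required":["increments"]}

```bash
mkdir -p pics; ls; python3 - <<'E'
from cell import manip
import cv2,numpy as np
s=manip.observe(); print(s)
for c in ("scene","top"):
    im=manip.camera(c); cv2.imwrite(f"pics/{c}0.png",im)
    m=manip.camera_model(c); print(c,{k:np.round(v,4).tolist() for k,v in m.items()})
    for th in ("rail1","jig","tray","hammer","glue","tin","lock_grip","pedal_tread","back_stop","bar_face"):
        print(c,th,[(np.round(d["extent"]).tolist(),round(d["score"],2)) for d in manip.spot_in(th,c)])
print({k:np.round(v,4).tolist() for k,v in manip.camera_model("wrist").items()})
E
```

```text
pics
{'t': 0.0, 'joint_pos': array([ 7.48080111e+01,  2.02643491e+01,  9.36289907e+01,  2.46190767e-03,
        6.61896232e+01, -1.36112289e-01]), 'dq': array([-0.00938951, -0.01750118, -0.00011737, -0.04666223, -0.05319032,
        0.05182578]), 'joint_torque': array([ 1.07466749e-03, -5.93825626e+01, -3.34226561e+01,  6.98955939e-02,
        2.27451901e-02, -1.09574687e-04]), 'tcp_pos': array([162.19274625, 603.07481278, 224.84403854]), 'ee_rot': array([[-9.65668436e-01,  2.59777398e-01, -4.17386103e-04],
       [ 2.59777730e-01,  9.65667441e-01, -1.38707374e-03],
       [ 4.27257624e-05, -1.44788094e-03, -9.99998951e-01]]), 'contact_force': array([-0.75311227,  0.12703359, -0.48430651]), 'torque': array([ 0.02317793,  0.07595524, -0.00423947]), 'grasp_force': 0.0, 'opening': 0.9996206426071595}
scene {'mtx': [[422.31, 0.0, 321.8495], [0.0, 422.31, 197.2042], [0.0, 0.0, 1.0]], 'k1': -0.0017, 'R': [[0.8833, 0.4688, -0.0014], [0.3896, -0.7358, -0.5539], [-0.2607, 0.4887, -0.8326]], 't': [-494.1966, -129.4765, 1188.2781]}
scene rail1 [([439.0, 179.0, 25.0, 41.0], 0.87), ([399.0, 145.0
[... 1198 characters left out ...]
top tray [([438.0, 196.0, 48.0, 71.0], 0.71)]
top hammer [([187.0, 183.0, 26.0, 82.0], 0.93)]
top glue [([415.0, 138.0, 21.0, 19.0], 0.6)]
top tin [([201.0, 267.0, 29.0, 30.0], 0.66), ([357.0, 182.0, 67.0, 95.0], 0.6)]
top lock_grip [([366.0, 210.0, 22.0, 5.0], 0.75)]
top pedal_tread [([340.0, 206.0, 25.0, 37.0], 0.78)]
top back_stop [([357.0, 182.0, 66.0, 98.0], 0.86)]
top bar_face [([354.0, 182.0, 57.0, 8.0], 0.52), ([366.0, 209.0, 25.0, 10.0], 0.51)]
{'mtx': [[289.0277, 0.0, 317.5489], [0.0, 289.0277, 198.8038], [0.0, 0.0, 1.0]], 'k1': 0.0166, 'T_tool_cam': [[-0.0002, -0.9702, -0.2423, 67.5297], [1.0, -0.0004, 0.0006, -0.0915], [-0.0007, -0.2423, 0.9702, -159.1981], [0.0, 0.0, 0.0, 1.0]]}
```

```bash
python3 - <<'E'
import cv2,numpy as np
a=cv2.imread("pics/top0.png")[90:300,160:480]
cv2.imwrite("pics/top0c.png",cv2.resize(a,(800,525),interpolation=cv2.INTER_CUBIC))
b=cv2.imread("pics/scene0.png")[60:400,150:500]
cv2.imwrite("pics/scene0c.png",cv2.resize(b,None,fx=1.75,fy=1.75,interpolation=cv2.INTER_CUBIC))
E
```

```text
(no output)
```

View pics/top0c.png

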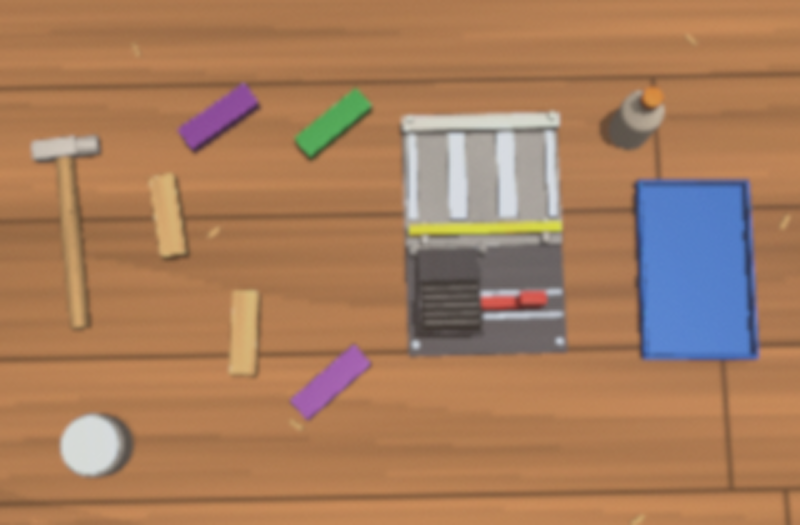

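View pics/scene0c.png

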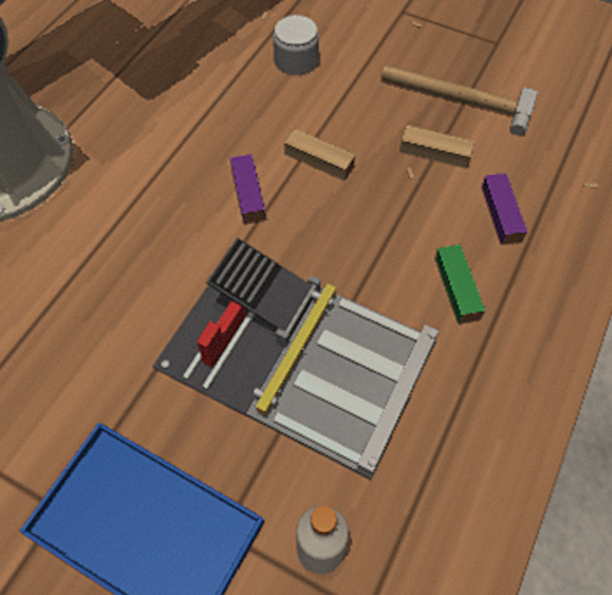

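```bash
cat > h.py <<'E'
import numpy as np, cv2
from scipy.optimize import least_squares
from cell import manip
def cam(name,s=None):
    m=manip.camera_model(name)
    if name=="wrist":
        T=np.asarray(m["T_tool_cam"]); Rw=s["ee_rot"]@T[:3,:3]; tw=s["ee_rot"]@T[:3,3]+s["tcp_pos"]
        R,t=Rw.T,-Rw.T@tw
    else: R,t=np.asarray(m["R"]),np.asarray(m["t"])
    return np.asarray(m["mtx"]),m["k1"],R,t
def proj(c,X):
    K,k,R,t=c; p=np.atleast_2d(X)@R.T+t; q=p[:,:2]/p[:,2:]
    q=q*(1+k*(q**2).sum(1,keepdims=True)); return q*[K[0,0],K[1,1]]+K[:2,2]
def unproj(c,uv,z):
    K,k,R,t=c; d=(np.atleast_2d(uv)-K[:2,2])/[K[0,0],K[1,1]]; q=d.copy()
    for _ in range(5): q=d/(1+k*(q**2).sum(1,keepdims=True))
    r=np.c_[q,np.ones(len(q))]@R; o=-R.T@t
    return o+r*((z-o[2])/r[:,2:])
def w(pose,X):
    x,y,a=pose; X=np.atleast_2d(X).astype(float); c,s=np.cos(a),np.sin(a)
    return np.c_[x+c*X[:,0]-s*X[:,1], y+s*X[:,0]+c*X[:,1], X[:,2]]
def fit(obs,p0):  # obs: list of (cam, Xlocal, uv)
    f=lambda p: np.concatenate([((proj(c,w(p,X))-uv)).ravel() for c,X,uv in obs])
    r=least_squares(f,p0,x_scale=[10,10,.05],loss="soft_l1"); return r.x, np.round(f(r.x),1)
def inc(s,tgt,yaw=None):
    """tool-frame shift in full-scale units from measured pose to world tgt; turn (units of 0.12 rad) to bring tool y to world angle yaw (mod 180)"""
    d=s["ee_rot"].T@(np.asarray(tgt)-s["tcp_pos"])/40
    t=0
    if yaw is not None:
        cur=np.arctan2(s["ee_rot"][1,1],s["ee_rot"][0,1]); e=(yaw-cur+np.pi/2)%np.pi-np.pi/2
        t=-e/0.12
    return np.round(d,2),round(t,2)
def ang(s): return np.degrees(np.arctan2(s["ee_rot"][1,1],s["ee_rot"][0,1]))
E
python3 - <<'E'
from h import *
T=cam("top"); S=cam("scene")
t=lambda l: np.array(l)/2.5+[160,90]; sc=lambda l: np.array(l)/1.75+[150,60]
J=[(T,[[85,105,36],[85,-105,36],[-64,100,39],[-64,-100,39]],t([[402,117],[558,113],[409,228],[562,224]])),
   (S,[[85,105,36],[85,-105,36],[-64,100,39],[-64,-100,39]],sc([[436,330],[372,464],[333,288],[265,408]]))]
p,r=fit(J,[600,-100,0.]); print("jig",p,np.degrees(p[2]),r)
tr=[(T,[[120,75,22],[120,-75,22],[-120,75,22],[-120,-75,22]],t([[636,181],[748,181],[641,358],[757,357]])),
 (S,[[120,75,22],[-120,75,22],[-120,-75,22]],sc([[263,520],[100,427],[24,528]]))]
q,r=fit(tr,[550,-350,0.]); print("tray",q,np.degrees(q[2]),r)
for n,e,a in (("A",[168,215],[438,145]),("B",[244,332],[319,152])): print(n,unproj(T,t([e]),25),unproj(S,sc([a]),22))
for n,e,z in (("glue",[628,133],0),("tin",[92,446],70),("ham",[70,240],20)): print(n,unproj(T,t([e]),z))
# rail ends
print("A ends",unproj(T,t([[162,175],[174,257]]),30),"B ends",unproj(T,t([[245,291],[243,375]]),30))
E
```

```text
jig [ 6.60223313e+02 -7.13521291e+01  1.40977453e-02] 0.8077413050249337 [-0.3 -0.3 -0.  -0.7 -0.  -1.4 -0.4 -1.7 -0.3 -2.  -0.7  2.1 -0.  -2.3
 -1.3  0.2]
tray [ 5.37265302e+02 -3.52407641e+02 -2.91853520e-02] -1.6721974956099688 [ 0.9 -2.1  0.9 -1.7  0.8 -1.4  0.4 -0.5  0.2 -2.  -0.1 -5.  -3.  -0.5]
A [[616.86519273 347.52897334  25.        ]] [[624.29389605 343.56315255  22.        ]]
B [[458.67825959 245.98720513  25.        ]] [[463.67522881 242.13331969  22.        ]]
glue [[ 725.100378   -275.39882422    0.        ]]
tin [[314.66505731 428.79929575  70.        ]]
ham [[586.47405986 478.3090678   20.        ]]
A ends [[670.44102596 355.3016483   30.        ]
 [559.06702036 337.80255361  30.        ]] B ends [[512.04295765 244.18707789  30.        ]
 [402.26607316 246.43864279  30.        ]]
```

>>> play_rows --increments '[[[-0.65, -0.71, -0.13], 0], [[-0.65, -0.71, -0.13], 0], [[-0.65, -0.71, -0.13], 0], [[-0.65, -0.71, -0.13], 0], [[-0.65, -0.71, -0.13], 0], [[-0.65, -0.71, -0.13], 0], [[-0.65, -0.71, -0.13], 0], [[-0.65, -0.71, -0.13], 0], [[-0.65, -0.71, -0.13], 0], [[-0.65, -0.71, -0.13], 0], [[-0.65, -0.71, -0.13], 0], [[-0.65, -0.71, -0.13], 0], [[-0.65, -0.71, -0.13], 0], [[-0.65, -0.71, -0.13], 0], [[-0.65, -0.71, -0.13], 0], [[-0.65, -0.71, -0.13], 0], [[-0.65, -0.71, -0.13], 0], [[-0.65, -0.71, -0.13], 0], [[-0.65, -0.71, -0.13], 0], [[-0.65, -0.71, -0.13], 0]]'

```text
t: 2.77
tcp_pos: [517.5, -82.1, 330.1]
ee_rot: [[-0.966, 0.26, 0.001], [0.26, 0.966, 0.0], [-0.001, 0.0, -1.0]]
contact_force: [1.6, 1.0, -0.0]
opening: 1.0
grasp_force: 0.0
```

>>> play_rows --increments '[[[0, 0, 0], 0.9], [[0, 0, 0], 0.9], [[0, 0, 0], 0.9], [[0, 0, 0], 0.9], [[0, 0, 0], 0.9], [[0, 0, 0], 0.9], [[0, 0, 0], 0.9], [[0, 0, 0], 0.9], [[0, 0, 0], 0.9], [[0, 0, 0], 0.9], [[0, 0, 0], 0.9], [[0, 0, 0], 0.9], [[0, 0, 0], 0], [[0, 0, 0], 0]]'

```text
t: 3.93
tcp_pos: [516.9, -80.0, 329.6]
ee_rot: [[-0.015, 1.0, 0.0], [1.0, 0.015, -0.0], [-0.0, 0.0, -1.0]]
contact_force: [0.0, -1.3, -0.1]
opening: 1.0
grasp_force: 0.0
```

```bash
python3 - <<'E'
from h import *
s=manip.observe(); im=manip.camera("wrist"); cv2.imwrite("pics/w1.png",im)
import pickle; pickle.dump(s,open("w1.pkl","wb"))
print(s["t"],s["tcp_pos"],ang(s),s["joint_pos"],s["contact_force"])
E
```

```text
3.9333 [516.92269545 -80.04333942 329.64225891] 0.8790071086612579 [-8.96508006e+00  5.99742342e+00  9.85706233e+01 -2.06431107e-03
  7.54269743e+01 -9.84356773e+00] [ 0.02006666 -1.34363378 -0.05599358]
```

View pics/w1.png

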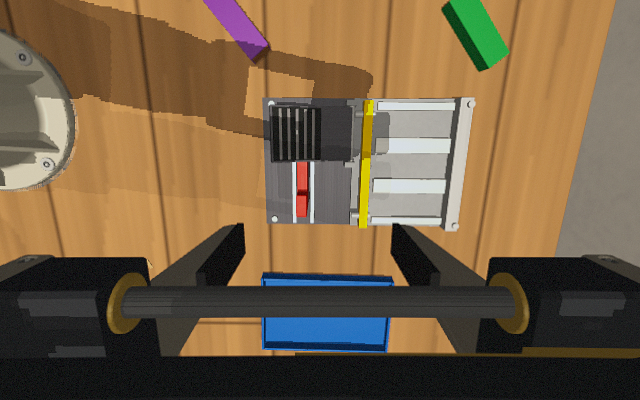

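```bash
cat > ov.py <<'E'
from h import *
def overlay(im,c,pose,roi,f,name,extra=()):
    x0,y0,x1,y1=roi; a=cv2.resize(im[y0:y1,x0:x1],None,fx=f,fy=f,interpolation=cv2.INTER_CUBIC)
    polys=[[[65,105,36],[65,-105,36],[85,-105,36],[85,105,36]],[[-64,100,39],[-64,-100,39]],[[-170+8,-28,74],[-170-8,-28,74],[-178,-62,74],[-162,-62,74]],
     [[-225,105,12],[-225,-105,12]]]
    for y in (-66,0,66): polys.append([[-54,y-21,20],[65,y-21,20],[65,y+21,20],[-54,y+21,20]])
    for P in polys:
        q=(proj(c,w(pose,P))+.5-[x0,y0])*f
        cv2.polylines(a,[np.int32(np.round(q))],True,(0,0,255),1)
    for P in extra: cv2.polylines(a,[np.int32(np.round((proj(c,P)+.5-[x0,y0])*f))],True,(255,0,255),1)
    cv2.imwrite(name,a)
E
python3 - <<'E'
from ov import *
import pickle
s=pickle.load(open("w1.pkl","rb")); c=cam("wrist",s); im=cv2.imread("pics/w1.png")
p=[660.2,-71.35,0.0141]
print(proj(c,w(p,[[85,105,36],[85,-105,36],[-64,100,39],[-64,-100,39],[-225,105,12],[-225,-105,12]])))
overlay(im,c,p,(255,85,485,240),3.4,"pics/w1o.png")
E
```

```text
[[472.24948768  95.74935711]
 [455.38657241 230.16498828]
 [371.19878173  99.43825612]
 [365.53516441 227.75837798]
 [265.02868957  97.51976564]
 [270.29117351 225.15747781]]
```

View pics/w1o.png

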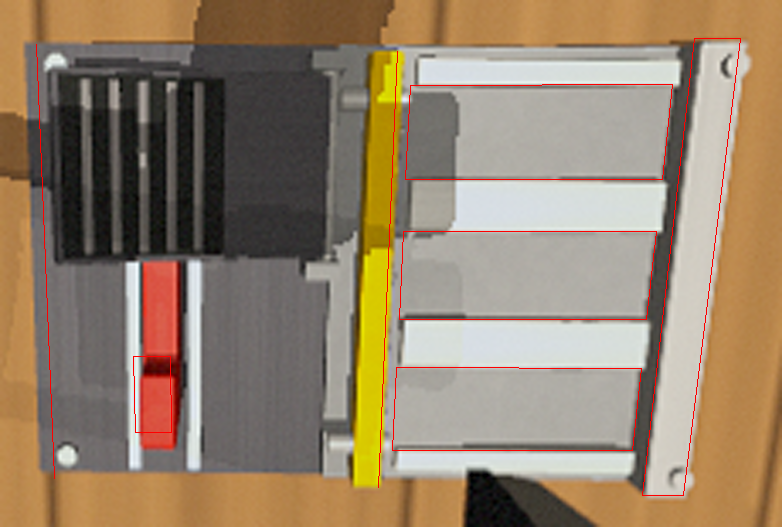

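```bash
cat >> h.py <<'E'
JIG=np.array([661.5,-71.3,0.0141])
def tri(obs):
    f=lambda X: np.concatenate([proj(c,X)[0]-uv for c,uv in obs])
    r=least_squares(f,[500,0,40.]); return r.x,np.round(f(r.x),1)
def toj(p):
    d=np.asarray(p)-np.r_[JIG[:2],0]; c,s=np.cos(JIG[2]),np.sin(JIG[2]); return np.array([c*d[0]+s*d[1],-s*d[0]+c*d[1],d[2]])
E
python3 - <<'E'
from h import *
import pickle
s=pickle.load(open("w1.pkl","rb")); c=cam("wrist",s); k=lambda u,v:np.array([u/3.4+255,v/3.4+85])-.5
T=cam("top");S=cam("scene")
for o in ([(c,k(158,411)),(T,[373.2,209.2])],[(c,k(158,411)),(S,[269.5,254.5])]):
    x,r=tri(o); print(x,toj(x),r)
print(unproj(c,k(158,411),74),toj(unproj(c,k(158,411),74)[0]))
print("stop",tri([(c,k(697,42)),(T,[161*2+0.,0])])[0] if 0 else '')
g=w(JIG,[-170,-48,74])[0]; print(g, inc(s,[g[0],g[1],120],JIG[2]))
E
```

```text
[ 492.36892154 -129.85588358   59.45600759] [-169.93987686  -56.16539374   59.45600759] [-0.1 -0.2  0.3 -0.3]
[ 493.23366263 -130.88485009   54.83778724] [-169.08972968  -57.20645042   54.83778724] [ 0.6 -0.3 -1.  -0.1]
[[ 493.33436916 -126.12482511   74.        ]] [-168.92191903  -52.44831851   74.        ]
stop 
[ 492.19367614 -121.69214922   74.        ] (array([-1.03, -0.63,  5.24]), np.float64(0.01))
```

>>> play_rows --increments '[[[-0.17, -0.1, 0.87], 0], [[-0.17, -0.1, 0.87], 0], [[-0.17, -0.1, 0.87], 0], [[-0.17, -0.1, 0.87], 0], [[-0.17, -0.1, 0.87], 0], [[-0.18, -0.13, 0.87], 0], [[0, 0, 0], 0], [[0, 0, 0], 0]]'

```text
t: 4.65
tcp_pos: [491.1, -121.4, 120.0]
ee_rot: [[-0.013, 1.0, -0.004], [1.0, 0.013, 0.001], [0.001, -0.004, -1.0]]
contact_force: [1.0, 0.6, -0.6]
opening: 1.002
grasp_force: 0.0
```

```bash
python3 - <<'E'
from h import *
s=manip.observe(); im=manip.camera("wrist"); cv2.imwrite("pics/w2.png",im)
print(s["t"],s["tcp_pos"],toj(s["tcp_pos"]))
import pickle; pickle.dump(s,open("w2.pkl","wb"))
print(manip.spot_in("lock_grip","wrist"))
c=cam("wrist",s)
print(proj(c,w(JIG,[[-170,-50,74],[-170,-33,74],[-170,-67,74]])))
hsv=cv2.cvtColor(im,cv2.COLOR_BGR2HSV); m=(((hsv[...,0]<8)|(hsv[...,0]>172))&(hsv[...,1]>150)&(hsv[...,2]>60)).astype(np.uint8)
ys,xs=np.nonzero(m); print(xs.min(),xs.max(),ys.min(),ys.max())
cv2.imwrite("pics/w2c.png",cv2.resize(im[60:260,180:460],None,fx=2.8,fy=2.8))
E
```

```text
4.65 [ 491.14980521 -121.40874539  120.02398997] [-171.03977131  -47.70190626  120.02398997]
[{'extent': [319.1, 191.6, 25.0, 109.7], 'score': 0.65}]
[[318.90862472 223.24958548]
 [318.90756299 201.21135933]
 [318.90989576 244.48303046]]
310 330 140 248
```

View pics/w2c.png

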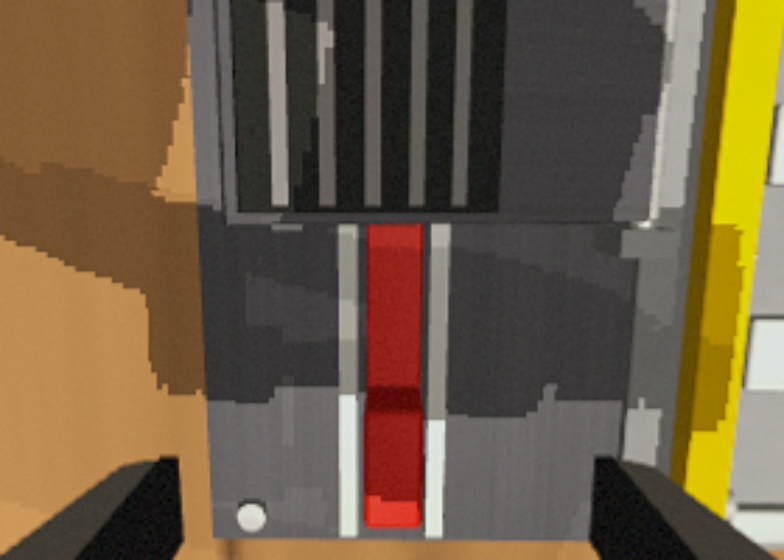

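>>> play_rows --increments '[[[-0.05, 0.01, 0.45], 0], [[-0.05, 0.01, 0.45], 0], [[0, 0, 0.3], 0], [[0, 0, 0.2], 0], [[0, 0, 0], 0]]'

```text
t: 5.17
tcp_pos: [493.9, -125.3, 65.3]
ee_rot: [[-0.013, 1.0, 0.001], [1.0, 0.013, -0.0], [-0.0, 0.001, -1.0]]
contact_force: [-0.8, 0.4, 0.2]
opening: 0.999
grasp_force: 0.0
```

>>> play_rows --increments '[[[0, 0, 0], 0], [[0, 0, 0], 0], [[0, 0, 0], 0], [[0, 0, 0], 0], [[0, 0, 0], 0], [[0, 0, 0], 0], [[0, 0, 0], 0], [[0, 0, 0], 0]]' --claw 1 --grip_force 20

```text
t: 5.83
tcp_pos: [493.1, -125.5, 64.8]
ee_rot: [[-0.012, 1.0, 0.0], [1.0, 0.012, -0.0], [-0.0, 0.0, -1.0]]
contact_force: [0.3, 0.1, -0.0]
opening: 0.444
grasp_force: 0.0
```

>>> play_rows --increments '[[[0, 0, 0], 0], [[0, 0, 0], 0], [[0, 0, 0], 0], [[0, 0, 0], 0], [[0, 0, 0], 0], [[0, 0, 0], 0], [[0, 0, 0], 0], [[0, 0, 0], 0]]'

```text
t: 6.5
tcp_pos: [492.9, -125.5, 64.7]
ee_rot: [[-0.012, 1.0, -0.0], [1.0, 0.012, 0.0], [0.0, -0.0, -1.0]]
contact_force: [-0.7, 0.3, 0.2]
opening: 0.171
grasp_force: 20.0
```

>>> play_rows --increments '[[[-0.25, 0, 0], 0], [[-0.25, 0, 0], 0], [[-0.25, 0, 0], 0], [[-0.2, 0, 0], 0], [[0, 0, 0], 0]]'

```text
t: 6.92
tcp_pos: [493.2, -165.6, 64.7]
ee_rot: [[-0.011, 1.0, -0.001], [1.0, 0.011, -0.001], [-0.001, -0.001, -1.0]]
contact_force: [-3.6, -1.5, 2.4]
opening: 0.173
grasp_force: 20.0
```

>>> play_rows --increments '[[[-0.1, 0, 0], 0], [[-0.1, 0, 0], 0], [[0, 0, 0], 0]]'

```text
t: 7.17
tcp_pos: [493.2, -169.0, 64.5]
ee_rot: [[-0.009, 1.0, -0.001], [1.0, 0.009, 0.005], [0.005, -0.001, -1.0]]
contact_force: [0.1, 18.7, 4.6]
opening: 0.171
grasp_force: 20.0
```

>>> play_rows --increments '[[[-0.1, 0, 0], 0], [[0, 0, 0], 0]]'

```text
t: 7.33
tcp_pos: [493.1, -172.2, 64.2]
ee_rot: [[-0.009, 1.0, -0.002], [1.0, 0.009, 0.006], [0.006, -0.001, -1.0]]
contact_force: [1.4, 22.8, 2.0]
opening: 0.171
grasp_force: 20.0
```

>>> play_rows --increments '[[[0.08, 0, 0], 0], [[0, 0, 0], 0], [[0, 0, 0], 0], [[0, 0, 0], 0], [[0, 0, 0], 0], [[0, 0, 0], 0]]' --claw -1

```text
t: 7.83
tcp_pos: [493.8, -172.7, 64.9]
ee_rot: [[-0.012, 1.0, 0.0], [1.0, 0.012, -0.0], [-0.0, 0.0, -1.0]]
contact_force: [-0.3, 0.3, 0.6]
opening: 0.585
grasp_force: 0.0
```

>>> play_rows --increments '[[[0, 0, -0.5], 0], [[0, 0, -1], 0], [[0, 0, -1], 0], [[0, 0, -1], 0], [[0, 0, -0.5], 0], [[0, 0, 0], 0]]'

```text
t: 8.33
tcp_pos: [496.4, -173.5, 230.0]
ee_rot: [[-0.012, 1.0, 0.008], [1.0, 0.012, -0.003], [-0.003, 0.008, -1.0]]
contact_force: [0.8, 0.1, -0.5]
opening: 0.999
grasp_force: 0.0
```

```bash
python3 - <<'E'
from h import *
s=manip.observe(); im=manip.camera("wrist"); cv2.imwrite("pics/w3.png",im)
print(s["t"],s["tcp_pos"],toj(s["tcp_pos"]))
c=cam("wrist",s)
hsv=cv2.cvtColor(im,cv2.COLOR_BGR2HSV); m=(((hsv[...,0]<8)|(hsv[...,0]>172))&(hsv[...,1]>150)&(hsv[...,2]>60)).astype(np.uint8)
ys,xs=np.nonzero(m); print(xs.min(),xs.max(),ys.min(),ys.max())
print(proj(c,w(JIG,[[-170,-95-17,74],[-170,-95+17,74]])))
for r in range(ys.min(),ys.max()+1,3): print(r,im[r,(xs.min()+xs.max())//2],end=' ')
# next: rail A
T=cam("top"); manip.camera("top"); print([(np.round(d["extent"]).tolist(),round(d["score"],2)) for d in manip.spot_in("rail1","top")])
print(inc(s,[463,244,260],0))
E
```

```text
8.3333 [ 496.35365224 -173.48156599  230.04296438] [-166.570644    -99.84292245  230.04296438]
307 320 115 198
[[313.15434113 199.51025647]
 [312.9607349  169.4368645 ]]
115 [ 36  39 165] 118 [ 35  43 169] 121 [ 31  39 168] 124 [ 35  44 170] 127 [ 34  42 170] 130 [ 37  44 171] 133 [ 38  45 170] 136 [ 31  42 169] 139 [ 32  36 148] 142 [ 23  35 146] 145 [ 20  33 145] 148 [ 34  44 150] 151 [ 29  37 148] 154 [ 24  33 146] 157 [ 36  43 165] 160 [ 29  40 168] 163 [ 21  36 165] 166 [  5  15 111] 169 [  1   9 122] 172 [ 23  32 143] 175 [ 20  32 144] 178 [ 19  32 144] 181 [ 25  30 142] 184 [ 12  23 141] 187 [ 67  86 224] 190 [ 68  80 221] 193 [ 59  76 220] 196 [ 64  75 222] [([229.0, 176.0, 20.0, 32.0], 0.96), ([296.0, 140.0, 29.0, 29.0], 0.71), ([291.0, 243.0, 30.0, 27.0], 0.68), ([258.0, 222.0, 14.0, 37.0], 0.67), ([248.0, 135.0, 29.0, 25.0], 0.67)]
(array([10.44, -0.7 , -0.79]), np.float64(0.1))
```

>>> play_rows --increments '[[[0.95, -0.06, -0.07], 0], [[0.95, -0.06, -0.07], 0], [[0.95, -0.06, -0.07], 0], [[0.95, -0.06, -0.07], 0], [[0.95, -0.06, -0.07], 0], [[0.95, -0.06, -0.07], 0], [[0.95, -0.06, -0.07], 0], [[0.95, -0.06, -0.07], 0], [[0.95, -0.06, -0.07], 0], [[0.95, -0.06, -0.07], 0], [[0.95, -0.06, -0.07], 0]]'

```text
t: 9.4
tcp_pos: [460.8, 246.7, 253.5]
ee_rot: [[-0.012, 1.0, -0.003], [1.0, 0.012, -0.002], [-0.002, -0.003, -1.0]]
contact_force: [0.6, 0.5, -0.3]
opening: 0.999
grasp_force: 0.0
```

>>> play_rows --increments '[[[0, 0, 0], -0.98], [[0, 0, 0], -0.98], [[0, 0, 0], -0.98], [[0, 0, 0], -0.98], [[0, 0, 0], -0.98], [[0, 0, 0], -0.98], [[0, 0, 0], -0.98], [[0, 0, 0], -0.98], [[0, 0, 0], -0.98], [[0, 0, 0], -0.98], [[0, 0, 0], -0.98], [[0, 0, 0], -0.98], [[0, 0, 0], -0.98], [[0, 0, 0], 0], [[0, 0, 0], 0]]'

```text
t: 10.65
tcp_pos: [461.6, 244.9, 253.9]
ee_rot: [[-0.999, 0.034, -0.003], [0.034, 0.999, -0.001], [0.002, -0.001, -1.0]]
contact_force: [-0.7, 0.6, 0.8]
opening: 0.998
grasp_force: 0.0
```

```bash
python3 - <<'E'
from h import *
import pickle
s=manip.observe(); im=manip.camera("wrist"); cv2.imwrite("pics/w4.png",im); pickle.dump(s,open("w4.pkl","wb"))
print(s["t"],s["tcp_pos"],ang(s),s["joint_pos"])
c=cam("wrist",s)
print([(np.round(d["extent"]).tolist(),round(d["score"],2)) for d in manip.spot_in("rail1","wrist")])
print(proj(c,[[461,244,30],[620,345,30]]))
for p in ([461,244],[620,345]):
    u=proj(c,[p+[15]])[0].astype(int)
    if 0<=u[0]<640 and 0<=u[1]<400: print(u,cv2.cvtColor(im,cv2.COLOR_BGR2HSV)[u[1],u[0]])
E
```

```text
10.65 [461.58014723 244.91666543 253.89286825] 88.06825756429392 [ 2.77880177e+01  9.54999598e+00  1.04108399e+02 -3.03311736e-03
  6.65065507e+01 -6.02789225e+01]
[([255.0, 341.0, 57.0, 37.0], 0.89), ([386.0, 264.0, 27.0, 46.0], 0.88), ([318.0, 179.0, 25.0, 82.0], 0.86), ([354.0, 340.0, 55.0, 28.0], 0.7), ([235.0, 129.0, 78.0, 80.0], 0.6)]
[[317.03987706 178.44544784]
 [389.52801798 283.03397857]]
[317 176] [ 18 133 134]
[387 277] [ 21 107 222]
```

View pics/w4.png

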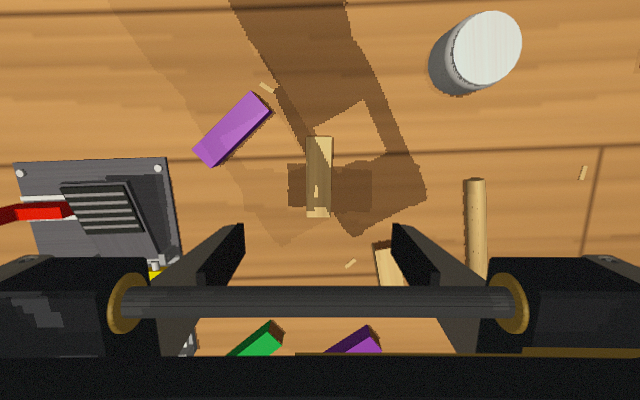

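```bash
python3 - <<'E'
from h import *
import pickle
s=pickle.load(open("w4.pkl","rb")); c=cam("wrist",s)
q=[[307.5,136.5],[332.5,136.5],[329.5,217],[306,217]]
for z in (30,): 
    P=unproj(c,q,z); print(P, "len",np.linalg.norm((P[2]+P[3]-P[0]-P[1])/2),"wid",np.linalg.norm(P[0]-P[1]),np.linalg.norm(P[2]-P[3]),"cen",P.mean(0), "ang",np.degrees(np.arctan2(*((P[2]+P[3]-P[0]-P[1])[[1,0]]))))
ex=[255+0,0]
T=cam("top")
print(tri([(c,np.mean(q,0)),(T,np.array([244,332])/2.5+[160,90])]))
im=cv2.imread("pics/w4.png"); cv2.imwrite("pics/w4c.png",cv2.resize(im[120:235,270:370],None,fx=5,fy=5,interpolation=cv2.INTER_CUBIC))
E
```

```text
[[405.59851036 233.53341077  30.        ]
 [406.69803784 265.91036392  30.        ]
 [515.70878252 259.41738771  30.        ]
 [514.61305292 226.83135889  30.        ]] len 109.21210400020769 wid 32.39561784772095 32.60444597749937 cen [460.65459591 246.42313032  30.        ] ang -3.4633524238230464
(array([459.62890127, 246.46662556,  24.08442368]), array([-0. , -0.1, -0.1, -0.3]))
```

View pics/w4c.png

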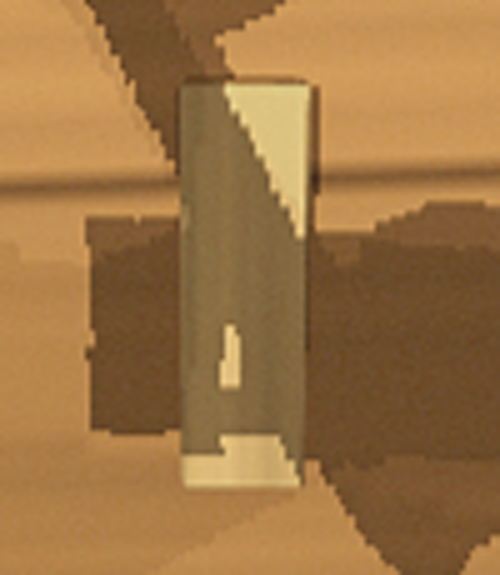

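>>> play_rows --increments '[[[0.02, 0.04, 0.9], 0], [[0, 0, 0.9], 0], [[0, 0, 0.9], 0], [[0, 0, 0.9], 0], [[0, 0, 0.8], 0], [[0, 0, 0.6], 0], [[0, 0, 0.4], 0], [[0, 0, 0.4], 0], [[0, 0, 0], 0], [[0, 0, 0], 0]]' --claw -0.3

```text
t: 11.58
tcp_pos: [460.9, 246.6, 22.9]
ee_rot: [[-0.999, 0.032, -0.002], [0.032, 0.999, -0.001], [0.002, -0.001, -1.0]]
contact_force: [1.1, 0.4, 0.2]
opening: 0.65
grasp_force: 0.0
```

>>> play_rows --increments '[[[0, 0, 0], 0], [[0, 0, 0], 0], [[0, 0, 0], 0], [[0, 0, 0], 0], [[0, 0, 0], 0], [[0, 0, 0], 0], [[0, 0, 0], 0], [[0, 0, 0], 0]]' --claw 1 --grip_force 25

```text
t: 12.25
tcp_pos: [462.0, 247.2, 24.4]
ee_rot: [[-1.0, 0.03, 0.001], [0.03, 1.0, 0.001], [-0.001, 0.001, -1.0]]
contact_force: [-2.0, -1.0, 8.0]
opening: 0.365
grasp_force: 25.0
```

>>> play_rows --increments '[[[0, 0, -0.6], 0], [[0, 0, -0.8], -0.36], [[0, 0, -0.9], 0], [[-0.41, -0.81, 0], 0], [[-0.41, -0.81, 0], 0], [[-0.41, -0.81, 0], 0], [[-0.41, -0.81, 0], 0], [[-0.41, -0.81, 0], 0], [[-0.41, -0.81, 0], 0], [[-0.41, -0.81, 0], 0], [[-0.41, -0.81, 0], 0], [[-0.41, -0.81, 0], 0], [[-0.41, -0.81, 0], 0], [[-0.41, -0.81, 0], 0], [[-0.41, -0.81, 0], 0], [[0, 0, 0], 0], [[0, 0, 0], 0]]'

```text
t: 13.67
tcp_pos: [663.6, -140.9, 115.3]
ee_rot: [[-1.0, -0.01, 0.0], [-0.01, 1.0, 0.0], [-0.0, 0.0, -1.0]]
contact_force: [-0.3, 1.0, -1.7]
opening: 0.369
grasp_force: 25.0
```

```bash
python3 - <<'E'
from ov import *
import pickle
s=manip.observe(); im=manip.camera("wrist"); cv2.imwrite("pics/w5.png",im); pickle.dump(s,open("w5.pkl","wb"))
print(s["t"],s["tcp_pos"],ang(s),s["opening"],s["contact_force"],s["grasp_force"],toj(s["tcp_pos"]))
c=cam("wrist",s)
R=s["ee_rot"];o=s["tcp_pos"]
box=[o+R@np.array([x,y,8.]) for x,y in ((55,17),(55,-17),(-55,-17),(-55,17))]
top=[o+R@np.array([x,y,-8.]) for x,y in ((55,17),(55,-17),(-55,-17),(-55,17))]
overlay(im,c,JIG,(120,60,520,330),2,"pics/w5o.png",[np.array(top)])
E
```

```text
13.6667 [ 663.64171409 -140.91154666  115.31684647] 90.59741362164382 0.36891140285115637 [-0.31223364  1.04272534 -1.69151157] 24.999693632125854 [  1.16001091 -69.63482421 115.31684647]
```

View pics/w5o.png

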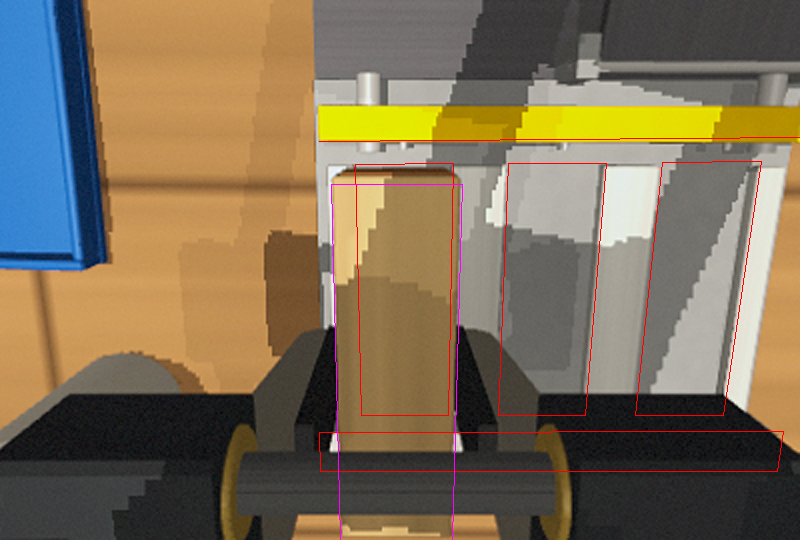

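>>> play_rows --increments '[[[0, 0.09, 0.4], 0], [[0, 0, 0.5], 0], [[0, 0, 0.4], 0], [[0, 0, 0.3], 0], [[0, 0, 0.2], 0], [[0, 0, 0.1], 0], [[0, 0, 0], 0], [[0, 0, 0], 0]]'

```text
t: 14.38
tcp_pos: [663.5, -135.3, 40.0]
ee_rot: [[-1.0, -0.013, 0.0], [-0.013, 1.0, 0.0], [-0.0, 0.0, -1.0]]
contact_force: [-0.1, 0.7, -0.4]
opening: 0.364
grasp_force: 25.0
```

>>> play_rows --increments '[[[0, -0.05, 0.05], 0], [[0, 0, 0.05], 0], [[0, 0, 0], 0]]'

```text
t: 14.63
tcp_pos: [664.1, -137.9, 36.3]
ee_rot: [[-1.0, -0.013, 0.002], [-0.013, 1.0, -0.0], [-0.002, -0.0, -1.0]]
contact_force: [0.5, 0.2, 2.0]
opening: 0.368
grasp_force: 25.0
```

>>> play_rows --increments '[[[0, 0, 0.05], 0], [[0, 0, 0], 0]]'

```text
t: 14.8
tcp_pos: [664.3, -137.7, 35.8]
ee_rot: [[-1.0, -0.013, 0.002], [-0.013, 1.0, -0.0], [-0.002, -0.0, -1.0]]
contact_force: [-4.1, 1.6, 15.9]
opening: 0.372
grasp_force: 25.0
```

>>> play_rows --increments '[[[0, 0, -0.03], 0], [[0, 0, 0], 0], [[0, 0, 0], 0], [[0, 0, 0], 0]]' --claw -0.15

```text
t: 15.13
tcp_pos: [663.2, -137.7, 34.6]
ee_rot: [[-1.0, -0.013, -0.0], [-0.013, 1.0, 0.0], [0.0, 0.0, -1.0]]
contact_force: [0.2, -0.1, -0.4]
opening: 0.572
grasp_force: 0.0
```

>>> play_rows --increments '[[[0, 0, -0.4], 0], [[0, 0, -0.8], 0], [[0, 0, -1], 0], [[0, 0, -1], 0], [[0, 0, -1], 0], [[0, 0, -0.8], 0], [[0, 0, 0], 0]]'

```text
t: 15.72
tcp_pos: [666.8, -138.3, 242.6]
ee_rot: [[-1.0, -0.013, 0.011], [-0.013, 1.0, -0.002], [-0.011, -0.002, -1.0]]
contact_force: [0.6, -0.3, 0.3]
opening: 0.576
grasp_force: 0.0
```

```bash
python3 - <<'E'
from ov import *
import pickle
s=manip.observe(); im=manip.camera("wrist"); cv2.imwrite("pics/w6.png",im); pickle.dump(s,open("w6.pkl","wb"))
print(s["t"],s["tcp_pos"],ang(s),s["opening"],s["contact_force"])
c=cam("wrist",s)
P=w(JIG,[[x,y,42] for x,y in ((55,-49),(55,-83),(-55,-83),(-55,-49))])
overlay(im,c,JIG,(180,70,500,330),2,"pics/w6o.png",[P])
im=manip.camera("top"); cv2.imwrite("pics/top1.png",im)
print([(np.round(d["extent"]).tolist(),round(d["score"],2)) for d in manip.spot_in("rail1","top")])
E
```

```text
15.7167 [ 666.78465413 -138.33760678  242.60629553] 90.75569957008622 0.5758904016059455 [ 0.59516395 -0.26429523  0.32428653]
[([295.0, 140.0, 27.0, 27.0], 0.96), ([292.0, 242.0, 30.0, 24.0], 0.83), ([228.0, 178.0, 19.0, 33.0], 0.82), ([248.0, 136.0, 32.0, 24.0], 0.76)]
```

View pics/w6o.png

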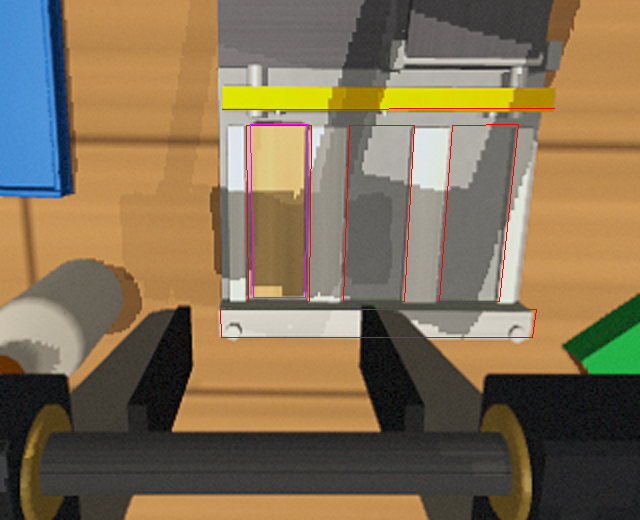

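>>> play_rows --increments '[[[0.08, 0.93, 0], 0], [[0.08, 0.93, 0], 0], [[0.08, 0.93, 0], 0], [[0.08, 0.93, 0], 0], [[0.08, 0.93, 0], 0], [[0.08, 0.93, 0], 0], [[0.08, 0.93, 0], 0], [[0.08, 0.93, 0], 0], [[0.08, 0.93, 0], 0], [[0.08, 0.93, 0], 0], [[0.08, 0.93, 0], 0], [[0.08, 0.93, 0], 0], [[0.08, 0.93, 0], 0], [[0, 0, 0], -0.6], [[0, 0, 0], -0.6], [[0, 0, 0], 0], [[0, 0, 0], 0]]' --claw -0.3

```text
t: 17.28
tcp_pos: [614.5, 345.0, 232.5]
ee_rot: [[-0.988, -0.155, -0.003], [-0.155, 0.988, -0.002], [0.003, -0.001, -1.0]]
contact_force: [0.5, -0.0, -0.0]
opening: 0.654
grasp_force: 0.0
```

```bash
python3 - <<'E'
from h import *
import pickle
s=manip.observe(); im=manip.camera("wrist"); cv2.imwrite("pics/w7.png",im); pickle.dump(s,open("w7.pkl","wb"))
print(s["t"],s["tcp_pos"],ang(s))
c=cam("wrist",s); print(proj(c,[[618,346,30]]))
print([(np.round(d["extent"]).tolist(),round(d["score"],2)) for d in manip.spot_in("rail1","wrist")])
cv2.imwrite("pics/w7c.png",cv2.resize(im[100:270,240:400],None,fx=3.5,fy=3.5,interpolation=cv2.INTER_CUBIC))
E
```

```text
17.2833 [614.50517355 344.95924136 232.45187844] 98.89343087958349
[[318.13189129 184.67701285]]
[([281.0, 264.0, 37.0, 47.0], 0.61), ([318.0, 182.0, 30.0, 88.0], 0.6), ([154.0, 237.0, 78.0, 44.0], 0.56)]
```

View pics/w7c.png

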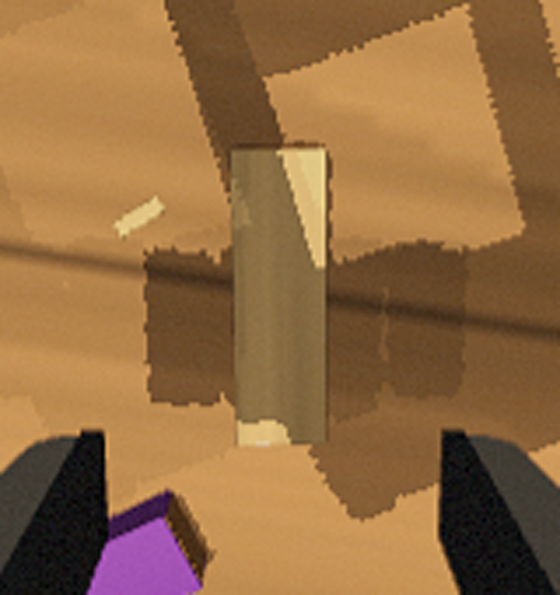

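```bash
python3 - <<'E'
from h import *
import pickle
s=pickle.load(open("w7.pkl","rb")); c=cam("wrist",s)
k=lambda q:np.array(q)/3.5+[240,100]-.4
P=unproj(c,k([[231,147],[325,147],[327,442],[237,443]]),30); e=(P[2]+P[3]-P[0]-P[1])/2
T=cam("top"); print(tri([(c,k([[280,295]])[0]),(T,[227.5,176.5])]))
m=P.mean(0); print(m,np.linalg.norm(e),np.degrees(np.arctan2(e[1],e[0])))
print("purple",unproj(c,k([[170,490],[205,555],[105,530]]),[30]), unproj(c,k([[170,490]]),30)-m)
print(s["ee_rot"].T@(unproj(c,k([[170,490]]),30)[0]-m))
print(inc(s,[m[0],m[1],23],np.arctan2(e[1],e[0])+np.pi/2))
E
```

```text
(array([619.29747276, 348.29159423,  14.70007789]), array([ 0.1, -0.2,  0.1, -0.6]))
[618.54416098 348.00307502  30.        ] 109.41253208399014 9.741331180327311
purple [[697.93487247 318.03209435  30.        ]
 [722.49150583 334.95771162  30.        ]
 [718.08748926 295.44848475  30.        ]] [[ 79.39071149 -29.97098066   0.        ]]
[-73.80259957 -41.88419822  -0.18705549]
(array([-0.13,  0.07,  5.24]), np.float64(-0.12))
```

>>> play_rows --increments '[[[-0.13, 0.07, 0.9], -0.12], [[0, 0, 0.9], 0], [[0, 0, 0.9], 0], [[0, 0, 0.9], 0], [[0, 0, 0.7], 0], [[0, 0, 0.5], 0], [[0, 0, 0.42], 0], [[0, 0, 0], 0], [[0, 0, 0], 0]]'

```text
t: 18.13
tcp_pos: [619.6, 348.1, 25.1]
ee_rot: [[-0.986, -0.169, -0.002], [-0.169, 0.986, -0.001], [0.002, -0.001, -1.0]]
contact_force: [-0.2, 0.5, 0.4]
opening: 0.649
grasp_force: 0.0
```

>>> play_rows --increments '[[[0, 0, 0], 0], [[0, 0, 0], 0], [[0, 0, 0], 0], [[0, 0, 0], 0], [[0, 0, 0], 0], [[0, 0, 0], 0], [[0, 0, 0], 0], [[0, 0, 0], 0]]' --claw 1

```text
t: 18.8
tcp_pos: [620.7, 349.3, 27.2]
ee_rot: [[-0.985, -0.171, 0.001], [-0.171, 0.985, 0.001], [-0.001, 0.0, -1.0]]
contact_force: [-1.8, -0.6, 6.7]
opening: 0.367
grasp_force: 25.0
```

>>> play_rows --increments '[[[0, 0, -0.6], 0], [[0, 0, -0.8], 0.66], [[0, 0, -0.8], 0.66], [[-0.09, -0.89, 0], 0], [[-0.09, -0.89, 0], 0], [[-0.09, -0.89, 0], 0], [[-0.09, -0.89, 0], 0], [[-0.09, -0.89, 0], 0], [[-0.09, -0.89, 0], 0], [[-0.09, -0.89, 0], 0], [[-0.09, -0.89, 0], 0], [[-0.09, -0.89, 0], 0], [[-0.09, -0.89, 0], 0], [[0, 0, 0], 0], [[0, 0, 0], 0], [[0, 0, 0], 0]]'

```text
t: 20.13
tcp_pos: [660.6, -6.3, 113.9]
ee_rot: [[-1.0, -0.012, -0.0], [-0.012, 1.0, 0.0], [0.0, 0.0, -1.0]]
contact_force: [-0.8, -0.1, -1.0]
opening: 0.368
grasp_force: 25.0
```

```bash
python3 - <<'E'
from h import *
s=manip.observe(); im=manip.camera("wrist"); cv2.imwrite("pics/w8.png",im)
print(s["t"],s["tcp_pos"],ang(s),s["opening"],s["grasp_force"],s["contact_force"],toj(s["tcp_pos"]))
c=cam("wrist",s); o=s["tcp_pos"]; R=s["ee_rot"]
# near end of rail: find brightness profile along centre column, and predicted row for ends
for z in (-8,-3): print(proj(c,[o+R@np.array([55+dx,0,z]) for dx in (-3,0,2,5)]).round(1).tolist())
col=int(proj(c,[o+R@np.array([55,-8,-4.])])[0][0]); print(col,[ (r,im[r,col].tolist()) for r in range(128,165,2)])
E
```

```text
20.1333 [660.59059008  -6.30587237 113.92514081] 90.70443570637538 0.36813970967621745 24.999759793281555 [-0.75681843 -0.0964777  -0.98328737] [7.06731444e-03 6.50004892e+01 1.13925141e+02]
[[317.6, 157.4], [317.6, 151.5], [317.6, 147.6], [317.6, 141.7]]
[[317.6, 156.4], [317.6, 150.8], [317.6, 147.0], [317.6, 141.2]]
302 [(128, [0, 221, 228]), (130, [0, 222, 227]), (132, [0, 223, 231]), (134, [174, 173, 180]), (136, [174, 182, 186]), (138, [177, 182, 186]), (140, [176, 183, 187]), (142, [178, 187, 189]), (144, [88, 99, 111]), (146, [28, 57, 97]), (148, [61, 104, 132]), (150, [81, 132, 162]), (152, [80, 131, 162]), (154, [81, 131, 160]), (156, [84, 131, 163]), (158, [79, 129, 160]), (160, [78, 132, 160]), (162, [77, 129, 159]), (164, [78, 129, 160])]
```

>>> play_rows --increments '[[[-0.04, 0.02, 0.4], 0], [[0, 0, 0.5], 0], [[0, 0, 0.4], 0], [[0, 0, 0.3], 0], [[0, 0, 0.15], 0], [[0, 0, 0], 0], [[0, 0, 0], 0]]'

```text
t: 20.77
tcp_pos: [662.6, -5.1, 44.2]
ee_rot: [[-1.0, -0.014, -0.0], [-0.014, 1.0, 0.0], [0.0, 0.0, -1.0]]
contact_force: [-0.4, -0.1, -1.6]
opening: 0.366
grasp_force: 25.0
```

>>> play_rows --increments '[[[0, 0, 0.05], 0], [[0, 0, 0.05], 0], [[0, 0, 0], 0]]'

```text
t: 21.02
tcp_pos: [662.7, -5.7, 40.3]
ee_rot: [[-1.0, -0.013, 0.001], [-0.013, 1.0, -0.0], [-0.001, -0.0, -1.0]]
contact_force: [-0.3, -0.5, -1.5]
opening: 0.364
grasp_force: 25.0
```

>>> play_rows --increments '[[[0, 0, 0.04], 0], [[0, 0, 0.03], 0], [[0, 0, 0], 0]]'

```text
t: 21.27
tcp_pos: [662.9, -5.8, 39.1]
ee_rot: [[-1.0, -0.013, 0.001], [-0.013, 1.0, -0.0], [-0.001, -0.0, -1.0]]
contact_force: [-5.5, 1.1, 14.6]
opening: 0.367
grasp_force: 25.0
```

>>> play_rows --increments '[[[0, 0, -0.03], 0], [[0, 0, 0], 0], [[0, 0, 0], 0], [[0, 0, 0], 0]]' --claw -0.15

```text
t: 21.6
tcp_pos: [662.4, -5.8, 38.3]
ee_rot: [[-1.0, -0.013, 0.0], [-0.013, 1.0, 0.0], [-0.0, -0.0, -1.0]]
contact_force: [0.3, 0.6, -0.7]
opening: 0.574
grasp_force: 0.0
```

>>> play_rows --increments '[[[0, 0, -0.4], 0], [[0, 0, -0.8], 0], [[0, 0, -1], 0], [[0, 0, -1], 0], [[0, 0, -1], 0], [[0, 0, -0.8], 0], [[0, 0, 0], 0]]'

```text
t: 22.18
tcp_pos: [665.9, -5.8, 246.2]
ee_rot: [[-1.0, -0.013, 0.011], [-0.013, 1.0, -0.0], [-0.011, -0.0, -1.0]]
contact_force: [1.7, 0.2, 0.7]
opening: 0.577
grasp_force: 0.0
```

```bash
python3 - <<'E'
from ov import *
import pickle
s=manip.observe(); im=manip.camera("wrist"); cv2.imwrite("pics/w9.png",im); pickle.dump(s,open("w9.pkl","wb"))
print(s["t"],s["tcp_pos"],ang(s))
c=cam("wrist",s)
P=[w(JIG,[[x,y0+y,42] for x,y in ((55,17),(55,-17),(-55,-17),(-55,17))]) for y0 in (66,-66)]
overlay(im,c,JIG,(130,60,450,320),2.3,"pics/w9o.png",P)
g=w(JIG,[-187,50,0])[0]; print(inc(s,[g[0],g[1],95]))
E
```

```text
22.1833 [665.91999067  -5.76381418 246.18276364] 90.75275221560995
(array([ 4.85, -0.39,  3.73]), 0)
```

View pics/w9o.png

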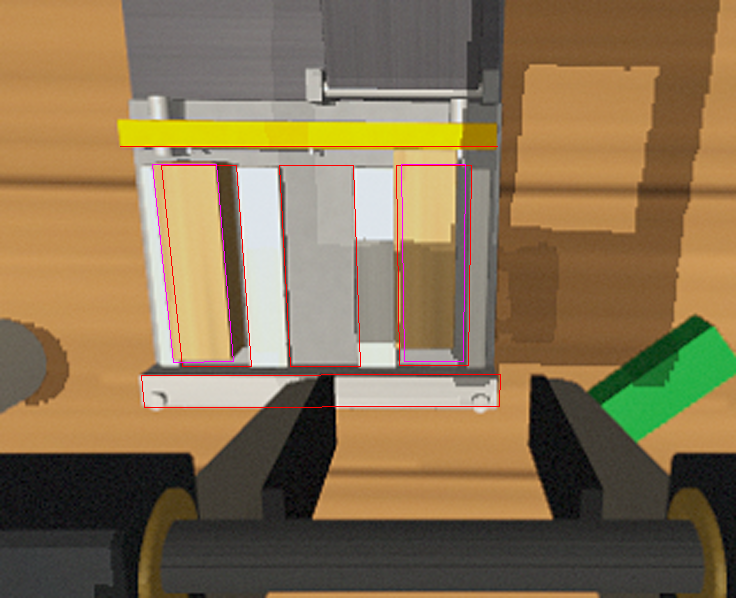

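```bash
python3 - <<'E'
import cv2
im=cv2.imread("pics/w9.png")
cv2.imwrite("pics/w9z.png",cv2.resize(im[105:225,280:360],None,fx=5,fy=5,interpolation=cv2.INTER_CUBIC))
E
```

```text
(no output)
```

View pics/w9z.png

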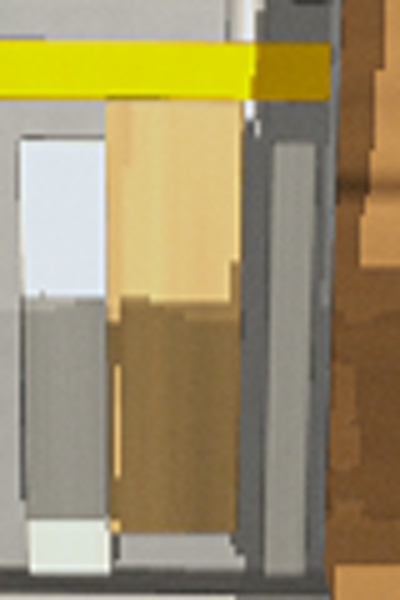

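>>> play_rows --increments '[[[0.69, -0.055, 0.4], 0], [[0.69, -0.055, 0.5], 0], [[0.69, -0.055, 0.5], 0], [[0.69, -0.055, 0.5], 0], [[0.69, -0.055, 0.6], 0], [[0.69, -0.055, 0.6], 0], [[0.69, -0.055, 0.6], 0], [[0, 0, 0], 0], [[0, 0, 0], 0], [[0, 0, 0], 0], [[0, 0, 0], 0], [[0, 0, 0], 0]]' --claw 1

```text
t: 23.23
tcp_pos: [471.2, -23.7, 91.0]
ee_rot: [[-1.0, -0.013, 0.002], [-0.013, 1.0, -0.0], [-0.002, -0.0, -1.0]]
contact_force: [-0.1, 0.6, 0.2]
opening: 0.001
grasp_force: 0.0
```

```bash
python3 - <<'E'
from h import *
s=manip.observe(); manip.camera("top"); T=cam("top")
print(s["t"],s["tcp_pos"],toj(s["tcp_pos"]),s["opening"],s["contact_force"])
print([(np.round(d["extent"]).tolist(),round(d["score"],2)) for d in manip.spot_in("rail1","top")])
g=w(JIG,[-187,50,0])[0]; print(inc(s,[g[0],g[1],79]))
E
```

```text
23.2333 [471.18903051 -23.66046214  91.01483981] [-189.62035672   50.31809809   91.01483981] 0.0011555630941918066 [-0.08103418  0.60953736  0.24683585]
[([334.0, 162.0, 14.0, 30.0], 0.77), ([295.0, 140.0, 30.0, 31.0], 0.71), ([372.0, 160.0, 14.0, 37.0], 0.61), ([248.0, 136.0, 32.0, 28.0], 0.58)]
(array([-0.06, -0.01,  0.3 ]), 0)
```

>>> play_rows --increments '[[[-0.06, 0, 0.15], 0], [[0, 0, 0.15], 0], [[0, 0, 0.1], 0], [[0, 0, 0.1], 0], [[0, 0, 0.1], 0], [[0, 0, 0.1], 0], [[0, 0, 0.1], 0], [[0, 0, 0], 0]]'

```text
t: 24.0
tcp_pos: [470.0, -23.6, 57.4]
ee_rot: [[-1.0, -0.013, -0.004], [-0.013, 1.0, 0.0], [0.004, 0.0, -1.0]]
contact_force: [-6.7, -1.3, 12.2]
opening: 0.003
grasp_force: 5.6
```

>>> play_rows --increments '[[[0, 0, 0.1], 0], [[0, 0, 0.1], 0], [[0, 0, 0], 0]]'

```text
t: 24.25
tcp_pos: [469.4, -23.6, 49.5]
ee_rot: [[-1.0, -0.013, -0.005], [-0.013, 1.0, 0.0], [0.005, 0.0, -1.0]]
contact_force: [-7.2, -0.8, 15.2]
opening: 0.003
grasp_force: 7.6
```

>>> play_rows --increments '[[[0, 0, 0.06], 0], [[0, 0, 0], 0]]'

```text
t: 24.42
tcp_pos: [469.5, -23.6, 48.6]
ee_rot: [[-1.0, -0.013, -0.005], [-0.013, 1.0, 0.0], [0.005, 0.0, -1.0]]
contact_force: [-14.7, -0.9, 37.6]
opening: 0.004
grasp_force: 18.8
```

>>> play_rows --increments '[[[0, 0, -0.02], 0], [[0, 0, 0], 0], [[0, 0, 0], 0], [[0, 0, 0], 0], [[0, 0, 0], 0], [[0, 0, 0], 0], [[0, 0, 0], 0], [[0, 0, 0], 0], [[0, 0, 0], 0], [[0, 0, 0], 0], [[0, 0, 0], 0], [[0, 0, 0], 0], [[0, 0, 0], 0], [[0, 0, 0], 0], [[0, 0, 0], 0], [[0, 0, 0], 0], [[0, 0, 0], 0], [[0, 0, 0], 0], [[0, 0, 0], 0], [[0, 0, 0], 0]]'

```text
t: 26.08
tcp_pos: [469.5, -23.6, 49.0]
ee_rot: [[-1.0, -0.013, -0.005], [-0.013, 1.0, 0.0], [0.005, 0.0, -1.0]]
contact_force: [-11.8, -0.8, 25.3]
opening: 0.005
grasp_force: 12.7
```

```bash
python3 - <<'E'
from ov import *
im=manip.camera("scene"); cv2.imwrite("pics/s2.png",im)
P=[w(JIG,[[10+x,y0+y,42] for x,y in ((55,17),(55,-17),(-55,-17),(-55,17))]) for y0 in (66,-66)]
P.append(w(JIG,[[-46,100,39],[-46,-100,39]]))
overlay(im,cam("scene"),JIG,(225,190,405,335),4,"pics/s2o.png",P)
E
```

```text
(no output)
```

View pics/s2o.png

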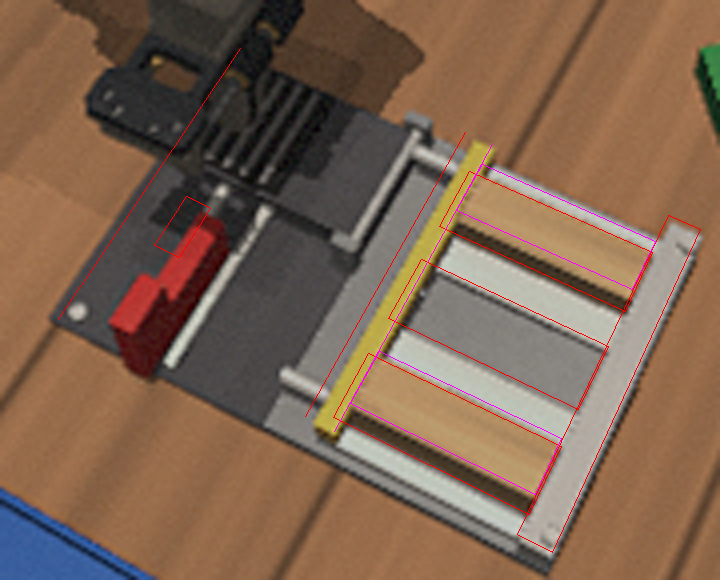

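>>> play_rows --increments '[[[0, 0, 0], 0], [[0, 0, 0], 0], [[0, 0, 0], 0], [[0, 0, 0], 0], [[0, 0, 0], 0], [[0, 0, 0], 0], [[0, 0, 0], 0], [[0, 0, 0], 0], [[0, 0, 0], 0], [[0, 0, 0], 0], [[0, 0, 0], 0], [[0, 0, 0], 0], [[0, 0, 0], 0], [[0, 0, 0], 0], [[0, 0, 0], 0], [[0, 0, 0], 0], [[0, 0, 0], 0], [[0, 0, 0], 0], [[0, 0, 0], 0], [[0, 0, 0], 0]]'

```text
t: 27.8
tcp_pos: [469.5, -23.6, 49.0]
ee_rot: [[-1.0, -0.013, -0.005], [-0.013, 1.0, 0.0], [0.005, 0.0, -1.0]]
contact_force: [-11.2, -1.0, 25.7]
opening: 0.002
grasp_force: 12.7
```

>>> play_rows --increments '[[[0, 0, 0], 0], [[0, 0, 0], 0], [[0, 0, 0], 0], [[0, 0, 0], 0], [[0, 0, 0], 0], [[0, 0, 0], 0], [[0, 0, 0], 0], [[0, 0, 0], 0], [[0, 0, 0], 0], [[0, 0, 0], 0], [[0, 0, 0], 0], [[0, 0, 0], 0], [[0, 0, 0], 0], [[0, 0, 0], 0], [[0, 0, 0], 0], [[0, 0, 0], 0], [[0, 0, 0], 0], [[0, 0, 0], 0], [[0, 0, 0], 0], [[0, 0, 0], 0]]'

```text
t: 29.47
tcp_pos: [469.5, -23.6, 49.0]
ee_rot: [[-1.0, -0.013, -0.005], [-0.013, 1.0, 0.0], [0.005, 0.0, -1.0]]
contact_force: [-11.1, -0.5, 25.1]
opening: 0.004
grasp_force: 12.7
```

>>> play_rows --increments '[[[0, 0, -0.15], 0], [[0, 0, -0.15], 0], [[0, 0, -0.15], 0], [[0, 0, -0.2], 0], [[0, 0, -0.2], 0], [[0, 0, -0.5], 0], [[0, 0, -0.8], 0], [[0, 0, -0.8], 0], [[0, 0, 0], 0], [[0, 0, 0], 0]]'

```text
t: 30.3
tcp_pos: [472.5, -23.6, 167.8]
ee_rot: [[-1.0, -0.013, 0.003], [-0.013, 1.0, -0.0], [-0.003, -0.0, -1.0]]
contact_force: [-0.1, 0.2, -1.6]
opening: 0.005
grasp_force: 0.0
```

```bash
python3 - <<'E'
from h import *
s=manip.observe()
print(s["t"],s["tcp_pos"],ang(s),s["contact_force"])
g=w(JIG,[-170,-94,0])[0]; print(g,inc(s,[g[0],g[1],140],JIG[2]))
# lock pull-back: pedal check in scene network
E
```

```text
30.3 [472.54088876 -23.64788901 167.84566107] 90.75810271267429 [-0.05075189  0.18582757 -1.55885585]
[ 492.84225465 -167.68757666    0.        ] (array([-0.46, -3.61,  0.7 ]), np.float64(13.08))
```

>>> play_rows --increments '[[[-0.12, -0.9, 0], 0], [[-0.12, -0.9, 0], 0], [[-0.12, -0.9, 0], 0], [[-0.12, -0.9, 0], 0], [[0, 0, 0], 1], [[0, 0, 0], 1], [[0, 0, 0], 1], [[0, 0, 0], 1], [[0, 0, 0], 1], [[0, 0, 0], 1], [[0, 0, 0], 1], [[0, 0, 0], 1], [[0, 0, 0], 1], [[0, 0, 0], 1], [[0, 0, 0], 1], [[0, 0, 0], 1], [[0, 0, 0], 1], [[0, 0, 0], 0], [[0, 0, 0], 0]]' --claw -0.3

```text
t: 31.88
tcp_pos: [491.9, -167.0, 165.2]
ee_rot: [[-0.028, 1.0, -0.003], [1.0, 0.028, 0.001], [0.001, -0.003, -1.0]]
contact_force: [0.1, -0.5, -1.2]
opening: 0.65
grasp_force: 0.0
```

```bash
python3 - <<'E'
from h import *
s=manip.observe(); im=manip.camera("wrist"); cv2.imwrite("pics/w10.png",im)
print(s["t"],s["tcp_pos"],ang(s),s["opening"])
c=cam("wrist",s)
hsv=cv2.cvtColor(im,cv2.COLOR_BGR2HSV); m=(((hsv[...,0]<8)|(hsv[...,0]>172))&(hsv[...,1]>150)&(hsv[...,2]>60)).astype(np.uint8)
ys,xs=np.nonzero(m); print(xs.min(),xs.max(),ys.min(),ys.max())
print(proj(c,w(JIG,[[-170,-95-17,74],[-170,-95+17,74]])))
g=w(JIG,[-170,-95,0])[0]; print(inc(s,[g[0],g[1],64],JIG[2]))
E
```

```text
31.8833 [ 491.91690824 -167.0210175   165.24040528] 1.5961591166197386 0.6495933415087953
311 329 120 222
[[318.29100799 224.33792112]
 [318.83578028 187.84382626]]
(array([-0.04,  0.03,  2.53]), np.float64(0.11))
```

>>> play_rows --increments '[[[-0.04, 0.03, 0.6], 0.11], [[0, 0, 0.8], 0], [[0, 0, 0.6], 0], [[0, 0, 0.35], 0], [[0, 0, 0.18], 0], [[0, 0, 0], 0], [[0, 0, 0], 0]]'

```text
t: 32.52
tcp_pos: [494.1, -168.9, 65.6]
ee_rot: [[-0.012, 1.0, -0.0], [1.0, 0.012, 0.0], [0.0, -0.0, -1.0]]
contact_force: [-0.6, -0.3, -0.5]
opening: 0.648
grasp_force: 0.0
```

>>> play_rows --increments '[[[0, 0, 0], 0], [[0, 0, 0], 0], [[0, 0, 0], 0], [[0, 0, 0], 0], [[0, 0, 0], 0], [[0, 0, 0], 0], [[0, 0, 0], 0], [[0, 0, 0], 0], [[0, 0, 0], 0], [[0, 0, 0], 0], [[0, 0, 0], 0], [[0, 0, 0], 0]]' --claw 1

```text
t: 33.52
tcp_pos: [493.3, -168.9, 65.7]
ee_rot: [[-0.011, 1.0, -0.002], [1.0, 0.011, 0.0], [0.0, -0.002, -1.0]]
contact_force: [-4.6, -0.7, 5.1]
opening: 0.173
grasp_force: 25.0
```

>>> play_rows --increments '[[[0.25, 0, 0], 0], [[0.25, 0, 0], 0], [[0.25, 0, 0], 0], [[0.2, 0, 0], 0], [[0.15, 0, 0], 0], [[0, 0, 0], 0]]'

```text
t: 34.02
tcp_pos: [493.0, -123.6, 65.7]
ee_rot: [[-0.011, 1.0, -0.001], [1.0, 0.011, 0.001], [0.001, -0.001, -1.0]]
contact_force: [-3.2, 1.9, 6.1]
opening: 0.169
grasp_force: 25.0
```

>>> play_rows --increments '[[[0.1, 0, 0], 0], [[0.1, 0, 0], 0], [[0, 0, 0], 0]]'

```text
t: 34.27
tcp_pos: [493.0, -118.4, 65.7]
ee_rot: [[-0.013, 1.0, -0.001], [1.0, 0.013, -0.004], [-0.004, -0.001, -1.0]]
contact_force: [-6.4, -15.5, 2.7]
opening: 0.173
grasp_force: 25.0
```

>>> play_rows --increments '[[[0.06, 0, 0], 0], [[0, 0, 0], 0], [[0, 0, 0], 0], [[0, 0, 0], 0]]'

```text
t: 34.6
tcp_pos: [493.0, -117.8, 65.7]
ee_rot: [[-0.013, 1.0, -0.001], [1.0, 0.013, -0.005], [-0.005, -0.001, -1.0]]
contact_force: [-6.6, -24.5, 2.7]
opening: 0.175
grasp_force: 25.0
```

>>> play_rows --increments '[[[-0.06, 0, 0], 0], [[0, 0, 0], 0], [[0, 0, 0], 0], [[0, 0, 0], 0], [[0, 0, 0], 0], [[0, 0, 0], 0]]' --claw -0.3

```text
t: 35.1
tcp_pos: [493.7, -116.6, 65.6]
ee_rot: [[-0.011, 1.0, 0.0], [1.0, 0.011, 0.0], [0.0, 0.0, -1.0]]
contact_force: [-0.3, -0.6, 0.2]
opening: 0.587
grasp_force: 0.0
```

>>> play_rows --increments '[[[0, 0, -0.5], 0], [[0, 0, -1], 0], [[0, 0, -1], 0], [[0, 0, -1], 0], [[0, 0, -0.5], 0], [[0, 0, 0], 0], [[0, 0, 0], 0]]'

```text
t: 35.68
tcp_pos: [494.3, -116.9, 226.6]
ee_rot: [[-0.011, 1.0, 0.003], [1.0, 0.011, -0.001], [-0.001, 0.003, -1.0]]
contact_force: [-0.9, 0.1, 0.7]
opening: 0.647
grasp_force: 0.0
```

```bash
python3 - <<'E'
from ov import *
import pickle
s=manip.observe(); im=manip.camera("wrist"); cv2.imwrite("pics/w11.png",im); pickle.dump(s,open("w11.pkl","wb"))
print(s["t"],s["tcp_pos"],ang(s))
c=cam("wrist",s)
hsv=cv2.cvtColor(im,cv2.COLOR_BGR2HSV); m=(((hsv[...,0]<8)|(hsv[...,0]>172))&(hsv[...,1]>150)&(hsv[...,2]>60)).astype(np.uint8)
ys,xs=np.nonzero(m); print(xs.min(),xs.max(),ys.min(),ys.max())
print(proj(c,w(JIG,[[-170,-45-17,74],[-170,-45+17,74]])))
print([(np.round(d["extent"]).tolist(),round(d["score"],2)) for d in manip.spot_in("rail1","wrist")])
print([(y,proj(c,w(JIG,[[x,y,42]])).round().tolist()) for y in (66,-66) for x in (10,0,-9)])
cols=hsv[:,:,0]
g=w(JIG,[8,66,0])[0]; print(inc(s,[g[0],g[1],150],JIG[2]+np.pi/2))
E
```

```text
35.6833 [ 494.25078043 -116.88597425  226.60745143] 0.6329668689242489
309 323 140 205
[[315.08918874 206.3290918 ]
 [314.92335384 176.2687223 ]]
[([473.0, 94.0, 112.0, 39.0], 0.97), ([560.0, 10.0, 44.0, 20.0], 0.77)]
[(66, [[476.0, 87.0]]), (66, [[467.0, 87.0]]), (66, [[459.0, 87.0]]), (-66, [[462.0, 202.0]]), (-66, [[454.0, 202.0]]), (-66, [[446.0, 202.0]])]
(array([2.75, 4.38, 1.93]), np.float64(13.06))
```

>>> play_rows --increments '[[[-0.11, 0.89, 0], 0], [[-0.11, 0.89, 0], 0], [[-0.11, 0.89, 0], 0], [[-0.11, 0.89, 0], 0], [[-0.11, 0.89, 0], 0], [[0, 0, 0], -1], [[0, 0, 0], -1], [[0, 0, 0], -1], [[0, 0, 0], -1], [[0, 0, 0], -1], [[0, 0, 0], -1], [[0, 0, 0], -1], [[0, 0, 0], -1], [[0, 0, 0], -1], [[0, 0, 0], -1], [[0, 0, 0], -1], [[0, 0, 0], -1], [[0, 0, 0], -1], [[0, 0, 0], 0], [[0, 0, 0], 0]]' --claw -0.15

```text
t: 37.45
tcp_pos: [671.0, -136.8, 223.5]
ee_rot: [[-1.0, 0.004, -0.003], [0.004, 1.0, 0.001], [0.003, 0.001, -1.0]]
contact_force: [1.0, 0.2, 0.4]
opening: 0.576
grasp_force: 0.0
```

```bash
python3 - <<'E'
from ov import *
import pickle
s=manip.observe(); im=manip.camera("wrist"); cv2.imwrite("pics/w12.png",im); pickle.dump(s,open("w12.pkl","wb"))
print(s["t"],s["tcp_pos"],ang(s),s["opening"])
c=cam("wrist",s)
print([(np.round(d["extent"]).tolist(),round(d["score"],2)) for d in manip.spot_in("rail1","wrist")])
P=w(JIG,[[10+x,-66+y,42] for x,y in ((55,17),(55,-17),(-55,-17),(-55,17))]); print(proj(c,P).round(1).tolist())
g=w(JIG,[10,-66,0])[0]; print(inc(s,[g[0],g[1],36],JIG[2]+np.pi/2))
P=[w(JIG,[[10+x,y0+y,42] for x,y in ((55,17),(55,-17),(-55,-17),(-55,17))]) for y0 in (66,-66)]
overlay(im,c,JIG,(180,80,480,310),2.5,"pics/w12o.png",P)
E
```

```text
37.45 [ 671.00945507 -136.77782416  223.51036181] 89.78396989281327 0.5762693343209463
[([422.0, 185.0, 41.0, 94.0], 0.98), ([610.0, 241.0, 60.0, 48.0], 0.86), ([518.0, 228.0, 101.0, 58.0], 0.81), ([318.0, 188.0, 31.0, 93.0], 0.64)]
[[331.6, 229.2], [304.3, 229.7], [301.5, 139.8], [330.9, 139.2]]
(array([-0.05, -0.01,  4.69]), np.float64(-0.15))
```

>>> play_rows --increments '[[[-0.05, -0.01, 0.8], -0.15], [[0, 0, 0.9], 0], [[0, 0, 0.9], 0], [[0, 0, 0.9], 0], [[0, 0, 0.6], 0], [[0, 0, 0.4], 0], [[0, 0, 0.19], 0], [[0, 0, 0], 0], [[0, 0, 0], 0]]'

```text
t: 38.3
tcp_pos: [674.1, -137.5, 38.3]
ee_rot: [[-1.0, -0.017, 0.0], [-0.017, 1.0, -0.0], [-0.0, -0.0, -1.0]]
contact_force: [-0.0, 0.3, 0.9]
opening: 0.573
grasp_force: 0.0
```

>>> play_rows --increments '[[[0, 0, 0], 0], [[0, 0, 0], 0], [[0, 0, 0], 0], [[0, 0, 0], 0], [[0, 0, 0], 0], [[0, 0, 0], 0], [[0, 0, 0], 0], [[0, 0, 0], 0]]' --claw 1 --grip_force 30

```text
t: 38.97
tcp_pos: [674.6, -137.6, 39.4]
ee_rot: [[-1.0, -0.018, 0.002], [-0.018, 1.0, -0.0], [-0.002, -0.0, -1.0]]
contact_force: [-1.1, 0.8, 6.9]
opening: 0.368
grasp_force: 30.0
```

>>> play_rows --increments '[[[0, 0, -0.4], 0], [[0, 0, -0.7], 0], [[0, 0, -0.9], 0], [[0, 0, -0.9], 0], [[0, 0, 0], 0], [[0, 0, 0], 0]]'

```text
t: 39.47
tcp_pos: [675.4, -137.7, 156.9]
ee_rot: [[-1.0, -0.018, 0.005], [-0.018, 1.0, -0.001], [-0.005, -0.001, -1.0]]
contact_force: [-1.3, 0.4, -1.0]
opening: 0.365
grasp_force: 30.0
```

```bash
cat >> h.py <<'E'
TRAY=np.array([537.3,-352.4,-0.0292])
E
python3 - <<'E'
from h import *
s=manip.observe(); print(s["tcp_pos"],ang(s),s["opening"],s["grasp_force"])
g=w(TRAY,[-60,0,0])[0]; print(g,inc(s,[g[0],g[1],150],TRAY[2]))
E
```

```text
[ 675.38375871 -137.72516025  156.8612459 ] 91.0283866671466 0.36500154190568773 29.979465007781982
[ 477.32557738 -350.64824896    0.        ] (array([ 5.05, -5.23,  0.15]), np.float64(-12.7))
```

>>> play_rows --increments '[[[0.63, -0.66, 0], 0], [[0.63, -0.66, 0], 0], [[0.63, -0.66, 0], 0], [[0.63, -0.66, 0], 0], [[0.63, -0.66, 0], 0], [[0.63, -0.66, 0], 0], [[0.63, -0.66, 0], 0], [[0.63, -0.66, 0], 0], [[0, 0, 0], 0]]'

```text
t: 40.22
tcp_pos: [471.2, -355.2, 152.3]
ee_rot: [[-1.0, -0.015, -0.004], [-0.015, 1.0, 0.001], [0.004, 0.001, -1.0]]
contact_force: [0.7, 0.3, 0.3]
opening: 0.365
grasp_force: 30.0
```

>>> play_rows --increments '[[[0, 0, 0], 0.96], [[0, 0, 0], 0.96], [[0, 0, 0], 0.96], [[0, 0, 0], 0.96], [[0, 0, 0], 0.96], [[0, 0, 0], 0.96], [[0, 0, 0], 0.96], [[0, 0, 0], 0.96], [[0, 0, 0], 0.96], [[0, 0, 0], 0.96], [[0, 0, 0], 0.96], [[0, 0, 0], 0.96], [[0, 0, 0], 0.96], [[0, 0, 0], 0.96], [[0, 0, 0], 0], [[0, 0, 0], 0]]'

```text
t: 41.55
tcp_pos: [475.6, -351.5, 152.8]
ee_rot: [[0.02, 1.0, -0.002], [1.0, -0.02, 0.001], [0.001, -0.002, -1.0]]
contact_force: [0.1, -0.7, -0.2]
opening: 0.366
grasp_force: 30.0
```

```bash
python3 - <<'E'
from h import *
import pickle
s=manip.observe(); im=manip.camera("wrist"); cv2.imwrite("pics/w13.png",im); pickle.dump(s,open("w13.pkl","wb"))
print(s["t"],s["tcp_pos"],ang(s),s["opening"],s["grasp_force"])
c=cam("wrist",s); x0,y0=80,60; f=1.7
a=cv2.resize(im[60:400,80:540],None,fx=f,fy=f)
R,o=s["ee_rot"],s["tcp_pos"]
for P in ([[120,75,22],[120,-75,22],[-120,-75,22],[-120,75,22]],[[115,70,22],[115,-70,22],[-115,-70,22],[-115,70,22]],[[115,70,5],[115,-70,5],[-115,-70,5],[-115,70,5]]):
    cv2.polylines(a,[np.int32((proj(c,w(TRAY,P))-[x0,y0])*f)],True,(0,0,255),1)
P=[o+R@np.array([2.2+x,y,-3]) for x,y in ((55,17),(55,-17),(-55,-17),(-55,17))]
cv2.polylines(a,[np.int32((proj(c,np.array(P))-[x0,y0])*f)],True,(255,0,255),1)
cv2.imwrite("pics/w13o.png",a)
b=cv2.cvtColor(im,cv2.COLOR_BGR2HSV); m=((b[...,0]>100)&(b[...,0]<125)&(b[...,1]>120)).astype(np.uint8); ys,xs=np.nonzero(m); print(xs.min(),xs.max(),ys.min(),ys.max())
g=w(TRAY,[-60,-2,0])[0]; print(g,inc(s,[g[0],g[1],45],TRAY[2]))
E
```

```text
41.55 [ 475.56852694 -351.48626375  152.77745797] -1.1605868617189992 0.3658274761691937 29.979883432388306
41 638 120 396
[ 477.26718568 -352.64739638    0.        ] (array([-0.03,  0.05,  2.69]), np.float64(0.07))
```

View pics/w13o.png

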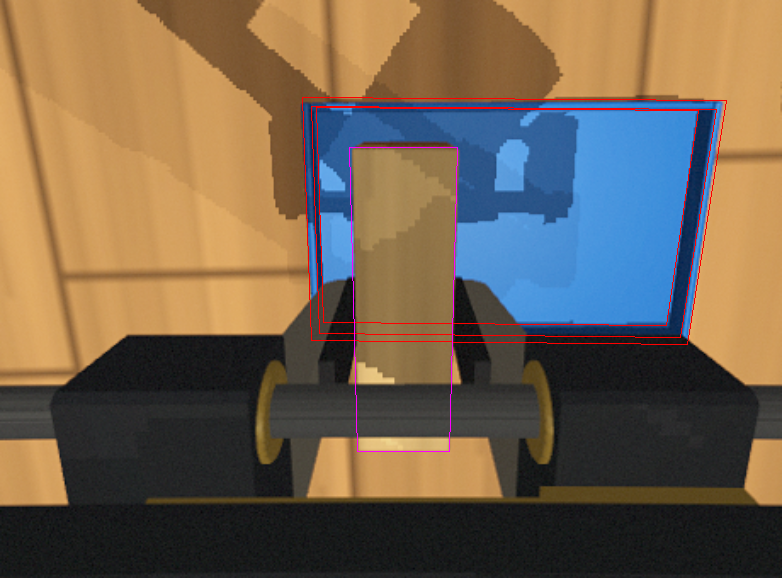

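>>> play_rows --increments '[[[-0.03, 0.05, 0.7], 0.07], [[0, 0, 0.8], 0], [[0, 0, 0.7], 0], [[0, 0, 0.4], 0], [[0, 0, 0.25], 0], [[0, 0, 0], 0], [[0, 0, 0], 0]]'

```text
t: 42.18
tcp_pos: [478.1, -353.4, 40.0]
ee_rot: [[0.031, 1.0, -0.0], [1.0, -0.031, 0.0], [0.0, -0.0, -1.0]]
contact_force: [0.0, -0.2, 0.2]
opening: 0.36
grasp_force: 30.0
```

>>> play_rows --increments '[[[0, 0, 0.06], 0], [[0, 0, 0.06], 0], [[0, 0, 0], 0]]'

```text
t: 42.43
tcp_pos: [478.4, -353.7, 35.8]
ee_rot: [[0.032, 0.999, 0.001], [0.999, -0.032, -0.001], [-0.001, 0.001, -1.0]]
contact_force: [-0.4, 0.3, -1.0]
opening: 0.369
grasp_force: 30.0
```

>>> play_rows --increments '[[[0, 0, 0.06], 0], [[0, 0, 0.03], 0], [[0, 0, 0], 0]]'

```text
t: 42.68
tcp_pos: [478.3, -353.7, 32.3]
ee_rot: [[0.032, 0.999, 0.001], [0.999, -0.032, -0.0], [-0.0, 0.001, -1.0]]
contact_force: [-1.2, 1.2, 5.7]
opening: 0.367
grasp_force: 30.0
```

>>> play_rows --increments '[[[0, 0, 0], 0], [[0, 0, 0], 0], [[0, 0, 0], 0], [[0, 0, 0], 0]]' --claw -0.1

```text
t: 43.02
tcp_pos: [478.0, -353.4, 31.5]
ee_rot: [[0.032, 0.999, -0.0], [0.999, -0.032, 0.0], [0.0, -0.0, -1.0]]
contact_force: [-0.3, -0.0, 0.6]
opening: 0.544
grasp_force: 0.0
```

>>> play_rows --increments '[[[0, 0, -0.3], 0], [[0, 0, -0.7], 0], [[0, 0, -1], 0], [[0, 0, -1], 0], [[0, 0, -1], 0], [[0, 0, -0.9], 0], [[0, 0, 0], 0]]'

```text
t: 43.6
tcp_pos: [481.1, -355.7, 236.4]
ee_rot: [[0.032, 0.999, 0.01], [0.999, -0.032, -0.007], [-0.007, 0.01, -1.0]]
contact_force: [2.2, -1.5, 0.7]
opening: 0.547
grasp_force: 0.0
```

```bash
python3 - <<'E'
from h import *
s=manip.observe(); im=manip.camera("wrist"); cv2.imwrite("pics/w14.png",im)
print(s["t"],s["tcp_pos"],ang(s),s["opening"])
c=cam("wrist",s)
print([(np.round(d["extent"]).tolist(),round(d["score"],2)) for d in manip.spot_in("rail1","wrist")])
print(proj(c,w(TRAY,[[-60+x,y,35] for x,y in ((17,55),(-17,55),(-17,-55),(17,-55))])).round().tolist())
g=w(JIG,[10,66,0])[0]; print(g,inc(s,[g[0],g[1],220],JIG[2]+np.pi/2))
E
```

```text
43.6 [ 481.06046215 -355.70935301  236.38945053] -1.853757793312697 0.5474856247544242
[([315.0, 178.0, 30.0, 85.0], 0.94)]
[[326.0, 132.0], [298.0, 132.0], [300.0, 219.0], [326.0, 218.0]]
[670.5684368   -5.16556529   0.        ] (array([8.92, 4.45, 0.39]), np.float64(12.7))
```

>>> play_rows --increments '[[[0.81, 0.4, 0], 0], [[0.81, 0.4, 0], 0], [[0.81, 0.4, 0], 0], [[0.81, 0.4, 0], 0], [[0.81, 0.4, 0], 0], [[0.81, 0.4, 0], 0], [[0.81, 0.4, 0], 0], [[0.81, 0.4, 0], 0], [[0.81, 0.4, 0], 0], [[0.81, 0.4, 0], 0], [[0.81, 0.4, 0], 0], [[0, 0, 0], 0]]'

```text
t: 44.7
tcp_pos: [666.8, 2.5, 225.7]
ee_rot: [[0.029, 1.0, -0.001], [1.0, -0.029, 0.002], [0.002, -0.001, -1.0]]
contact_force: [-1.0, -0.2, -0.5]
opening: 0.553
grasp_force: 0.0
```

>>> play_rows --increments '[[[0, 0, 0], -0.96], [[0, 0, 0], -0.96], [[0, 0, 0], -0.96], [[0, 0, 0], -0.96], [[0, 0, 0], -0.96], [[0, 0, 0], -0.96], [[0, 0, 0], -0.96], [[0, 0, 0], -0.96], [[0, 0, 0], -0.96], [[0, 0, 0], -0.96], [[0, 0, 0], -0.96], [[0, 0, 0], -0.96], [[0, 0, 0], -0.96], [[0, 0, 0], -0.96], [[0, 0, 0], 0], [[0, 0, 0], 0]]'

```text
t: 46.03
tcp_pos: [664.6, -3.2, 226.3]
ee_rot: [[-1.0, -0.006, -0.002], [-0.006, 1.0, -0.0], [0.002, -0.0, -1.0]]
contact_force: [-0.1, 0.1, -0.2]
opening: 0.551
grasp_force: 0.0
```

```bash
python3 - <<'E'
from h import *
s=manip.observe(); im=manip.camera("wrist"); cv2.imwrite("pics/w15.png",im)
print(s["t"],s["tcp_pos"],ang(s),s["opening"])
c=cam("wrist",s)
print([(np.round(d["extent"]).tolist(),round(d["score"],2)) for d in manip.spot_in("rail1","wrist")])
P=w(JIG,[[10+x,66+y,42] for x,y in ((55,17),(55,-17),(-55,-17),(-55,17))]); print(proj(c,P).round(1).tolist())
g=w(JIG,[10,66,0])[0]; print(inc(s,[g[0],g[1],36],JIG[2]+np.pi/2))
# silhouette rows: wood colour mask near prediction
b=cv2.cvtColor(im,cv2.COLOR_BGR2HSV); m=((b[...,0]>8)&(b[...,0]<30)&(b[...,1]>70)).astype(np.uint8)
sub=m[125:240,285:350]; n,l,st,_=cv2.connectedComponentsWithStats(sub); print([(x[0]+285,x[1]+125,x[2],x[3],x[4]) for x in st[1:] if x[4]>100])
E
```

```text
46.0333 [664.60785458  -3.23727574 226.34578372] 90.33518315299094 0.5512179789303047
[([311.0, 190.0, 31.0, 90.0], 0.89), ([424.0, 232.0, 72.0, 58.0], 0.77), ([529.0, 240.0, 98.0, 58.0], 0.74), ([35.0, 21.0, 70.0, 37.0], 0.58)]
[[329.8, 231.9], [302.9, 232.1], [300.9, 143.3], [330.0, 143.1]]
(array([-0.16, -0.05,  4.76]), np.float64(-0.07))
[(np.int32(344), np.int32(125), np.int32(6), np.int32(115), np.int32(512)), (np.int32(298), np.int32(144), np.int32(29), np.int32(89), np.int32(2479))]
```

>>> play_rows --increments '[[[-0.16, -0.12, 0.8], -0.07], [[0, 0, 0.9], 0], [[0, 0, 0.9], 0], [[0, 0, 0.9], 0], [[0, 0, 0.6], 0], [[0, 0, 0.4], 0], [[0, 0, 0.24], 0], [[0, 0, 0], 0], [[0, 0, 0], 0]]'

```text
t: 46.88
tcp_pos: [672.1, -7.7, 38.2]
ee_rot: [[-1.0, -0.017, -0.0], [-0.017, 1.0, -0.0], [0.0, -0.0, -1.0]]
contact_force: [0.2, -0.0, 0.9]
opening: 0.55
grasp_force: 0.0
```

>>> play_rows --increments '[[[0, 0, 0], 0], [[0, 0, 0], 0], [[0, 0, 0], 0], [[0, 0, 0], 0], [[0, 0, 0], 0], [[0, 0, 0], 0], [[0, 0, 0], 0], [[0, 0, 0], 0]]' --claw 1

```text
t: 47.55
tcp_pos: [672.9, -7.7, 39.5]
ee_rot: [[-1.0, -0.018, 0.002], [-0.018, 1.0, -0.0], [-0.002, -0.0, -1.0]]
contact_force: [-0.9, -0.4, 7.6]
opening: 0.367
grasp_force: 30.0
```

>>> play_rows --increments '[[[0, 0, -0.4], 0], [[0, 0, -0.7], 0], [[0, 0, -0.9], 0], [[0, 0, -0.9], 0], [[0, 0, 0], 0], [[0, 0, 0], 0]]'

```text
t: 48.05
tcp_pos: [673.5, -7.7, 156.8]
ee_rot: [[-1.0, -0.018, 0.005], [-0.018, 1.0, -0.0], [-0.005, -0.0, -1.0]]
contact_force: [-0.2, -0.2, -0.9]
opening: 0.364
grasp_force: 30.0
```

```bash
python3 - <<'E'
from h import *
s=manip.observe(); print(s["tcp_pos"],ang(s),s["opening"],s["grasp_force"])
g=w(TRAY,[20,-2,0])[0]; print(g,inc(s,[g[0],g[1],150],TRAY[2]))
E
```

```text
[673.46620215  -7.67167554 156.81080888] 91.02758994157547 0.36386149329171846 29.999014735221863
[ 557.2330825  -354.98306443    0.        ] (array([ 3.06, -8.63,  0.16]), np.float64(-12.7))
```

>>> play_rows --increments '[[[0.31, -0.86, 0], 0], [[0.31, -0.86, 0], 0], [[0.31, -0.86, 0], 0], [[0.31, -0.86, 0], 0], [[0.31, -0.86, 0], 0], [[0.31, -0.86, 0], 0], [[0.31, -0.86, 0], 0], [[0.31, -0.86, 0], 0], [[0.31, -0.86, 0], 0], [[0.31, -0.86, 0], 0], [[0, 0, 0], 0]]'

```text
t: 48.97
tcp_pos: [551.1, -358.9, 152.2]
ee_rot: [[-1.0, -0.014, -0.002], [-0.014, 1.0, -0.001], [0.002, -0.001, -1.0]]
contact_force: [0.2, -0.2, -0.2]
opening: 0.365
grasp_force: 30.0
```

>>> play_rows --increments '[[[0, 0, 0], 0.96], [[0, 0, 0], 0.96], [[0, 0, 0], 0.96], [[0, 0, 0], 0.96], [[0, 0, 0], 0.96], [[0, 0, 0], 0.96], [[0, 0, 0], 0.96], [[0, 0, 0], 0.96], [[0, 0, 0], 0.96], [[0, 0, 0], 0.96], [[0, 0, 0], 0.96], [[0, 0, 0], 0.96], [[0, 0, 0], 0.96], [[0, 0, 0], 0.96], [[0, 0, 0], 0], [[0, 0, 0], 0]]'

```text
t: 50.3
tcp_pos: [553.6, -353.1, 152.6]
ee_rot: [[0.02, 1.0, -0.002], [1.0, -0.02, 0.001], [0.001, -0.002, -1.0]]
contact_force: [0.2, -0.4, -1.4]
opening: 0.367
grasp_force: 30.0
```

```bash
python3 - <<'E'
from h import *
s=manip.observe(); im=manip.camera("wrist"); cv2.imwrite("pics/w16.png",im)
print(s["t"],s["tcp_pos"],ang(s),s["opening"],s["grasp_force"])
c=cam("wrist",s)
print([(np.round(d["extent"]).tolist(),round(d["score"],2)) for d in manip.spot_in("rail1","wrist")])
print("placed pred",proj(c,w(TRAY,[[-60+x,y,35] for x,y in ((17,55),(-17,-55))])).round().tolist())
R,o=s["ee_rot"],s["tcp_pos"]; print("held pred",proj(c,[o+R@np.array([2+x,y,-3]) for x,y in ((55,17),(-55,-17))]).round().tolist())
g=w(TRAY,[20,-2,0])[0]; print(g,inc(s,[g[0],g[1],40],TRAY[2]))
E
```

```text
50.3 [ 553.55343463 -353.07600443  152.64863227] -1.1592555911436124 0.36707333489848143 29.999491274356842
[([245.0, 196.0, 45.0, 113.0], 0.93), ([318.0, 235.0, 62.0, 182.0], 0.92)]
placed pred [[255.0, 140.0], [226.0, 249.0]]
held pred [[349.0, 147.0], [290.0, 326.0]]
[ 557.2330825  -354.98306443    0.        ] (array([-0.05,  0.1 ,  2.82]), np.float64(0.07))
```

>>> play_rows --increments '[[[-0.05, 0.1, 0.7], 0.07], [[0, 0, 0.8], 0], [[0, 0, 0.7], 0], [[0, 0, 0.4], 0], [[0, 0, 0.25], 0], [[0, 0, 0], 0], [[0, 0, 0], 0]]'

```text
t: 50.98
tcp_pos: [558.2, -356.0, 40.1]
ee_rot: [[0.031, 1.0, -0.0], [1.0, -0.031, 0.0], [0.0, -0.0, -1.0]]
contact_force: [0.2, -1.6, -1.4]
opening: 0.37
grasp_force: 30.0
```

>>> play_rows --increments '[[[0, 0, 0.06], 0], [[0, 0, 0.06], 0], [[0, 0, 0.05], 0], [[0, 0, 0], 0]]'

```text
t: 51.32
tcp_pos: [558.2, -356.0, 33.5]
ee_rot: [[0.032, 0.999, 0.001], [0.999, -0.032, -0.0], [-0.0, 0.001, -1.0]]
contact_force: [-0.3, -0.2, -0.1]
opening: 0.369
grasp_force: 30.0
```

>>> play_rows --increments '[[[0, 0, 0.03], 0], [[0, 0, 0], 0]]'

```text
t: 51.48
tcp_pos: [558.4, -356.2, 32.5]
ee_rot: [[0.032, 0.999, 0.001], [0.999, -0.032, -0.0], [-0.0, 0.001, -1.0]]
contact_force: [-1.0, 0.3, 1.8]
opening: 0.364
grasp_force: 30.0
```

>>> play_rows --increments '[[[0, 0, 0], 0], [[0, 0, 0], 0], [[0, 0, 0], 0], [[0, 0, 0], 0]]' --claw -0.1

```text
t: 51.82
tcp_pos: [558.1, -355.9, 31.9]
ee_rot: [[0.032, 0.999, -0.0], [0.999, -0.032, 0.0], [0.0, -0.0, -1.0]]
contact_force: [0.7, -0.7, 0.4]
opening: 0.548
grasp_force: 0.0
```

>>> play_rows --increments '[[[0, 0, -0.3], 0], [[0, 0, -0.7], 0], [[0, 0, -1], 0], [[0, 0, -1], 0], [[0, 0, -1], 0], [[0, 0, -1], 0], [[0, 0, -0.9], 0], [[0, 0, 0], 0], [[0, 0, 0], 0]]'

```text
t: 52.57
tcp_pos: [559.1, -356.6, 271.7]
ee_rot: [[0.032, 0.999, 0.005], [0.999, -0.032, -0.003], [-0.003, 0.005, -1.0]]
contact_force: [-0.2, -0.1, 0.1]
opening: 0.551
grasp_force: 0.0
```

```bash
python3 - <<'E'
from h import *
s=manip.observe(); im=manip.camera("wrist"); cv2.imwrite("pics/w17.png",im)
print(s["t"],s["tcp_pos"],s["opening"],s["contact_force"])
c=cam("wrist",s)
print([(np.round(d["extent"]).tolist(),round(d["score"],2)) for d in manip.spot_in("rail1","wrist")])
for x0 in (-60,20): print("pred",proj(c,w(TRAY,[[x0+x,y,35] for x,y in ((17,55),(-17,55),(-17,-55),(17,-55))])).round().tolist())
hsv=cv2.cvtColor(im,cv2.COLOR_BGR2HSV)
m=(((hsv[...,0]<8)|(hsv[...,0]>172))&(hsv[...,1]>150)&(hsv[...,2]>60)).astype(np.uint8)
ys,xs=np.nonzero(m); print("red",xs.min() if len(xs) else None,xs.max() if len(xs) else None,ys.min() if len(xs) else None,ys.max() if len(xs) else None)
T=cam("top"); S=cam("scene"); manip.camera("scene"); 
for th in ("rail1","glue","tin","hammer"): print(th,[(np.round(d["extent"]).tolist(),round(d["score"],2)) for d in manip.spot_in(th,"scene")])
manip.camera("top")
for th in ("lock_grip","pedal_tread","rail1"): print(th,[(np.round(d["extent"]).tolist(),round(d["score"],2)) for d in manip.spot_in(th,"top")])
print(proj(T,w(JIG,[[-170,-28,74],[-170,-62,74]])))
E
```

```text
52.5667 [ 559.1314128  -356.60070782  271.70652994] 0.5509828567004001 [-0.23641389 -0.0605285   0.05611091]
[([261.0, 174.0, 27.0, 80.0], 0.92), ([314.0, 175.0, 26.0, 80.0], 0.6)]
pred [[268.0, 133.0], [242.0, 133.0], [247.0, 213.0], [271.0, 212.0]]
pred [[328.0, 133.0], [302.0, 133.0], [303.0, 212.0], [327.0, 212.0]]
red 252 264 0 2
rail1 [([416.0, 223.0, 30.0, 46.0], 0.92), ([239.0, 369.0, 44.0, 54.0], 0.81), ([438.0, 178.0, 24.0, 41.0], 0.81), ([200.0, 358.0, 28.0, 31.0], 0.7), ([319.0, 267.0, 159.0, 138.0], 0.45)]
glue [([334.0, 367.0, 30.0, 41.0], 0.85)]
tin [([320.0, 85.0, 30.0, 37.0], 0.74)]
hammer [([411.0, 118.0, 88.0, 41.0], 0.91)]
lock_grip [([364.0, 209.0, 21.0, 6.0], 0.43)]
pedal_tread [([338.0, 205.0, 25.0, 37.0], 0.57)]
rail1 [([294.0, 141.0, 32.0, 32.0], 0.95), ([436.0, 216.0, 30.0, 14.0], 0.8), ([438.0, 190.0, 33.0, 10.0], 0.79), ([293.0, 243.0, 28.0, 25.0], 0.77), ([247.0, 135.0, 33.0, 25.0], 0.56), ([363.0, 209.0, 24.0, 12.0], 0.28)]
[[365.20837227 208.61703704]
 [375.91554566 208.26561435]]
```

```bash
python3 -c "
from cell import manip
print(manip.hand_in())"
```

```text
the job is handed in; nothing more can be done
None
```

The job is handed in, but the hand-in returned no verdict: both pine rails were pressed flush for about 5 s and now lie flat in the blue tray, the lock is fully home, the pedal was released, and the hammer, glue bottle and tin read as unmoved.

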